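# Gift boxes into the flap press

### The job

Push the wooden wedge nose first along the yellow lane under the sprung bar of the flap press so that it holds the bar up by itself; then fetch every chocolate-brown gift box from the revolving stand, turning it by its orange knob to bring each box to the open front of the clear cover, and slide the boxes side by side on the white lanes under the raised bar, lengthwise and fully home against the back stop. When all are in, draw the wedge out again so that the bar presses on the boxes, and lay the wedge upright back on its green rest. Leave the white box in the stand, and do not disturb the stapler or the tape dispenser.

Things in the scene. Friction and masses are not known exactly. Their poses are not given: they have to be found in the camera images.
- press: grey flap press, fixed; origin on the table plane, x points away from the robot, into the press. Bed 290 x 400 mm (x -120 to +170, y -200 to +200), top at z = 12 mm. Aluminium back stop 22 mm high above the bed, front face at x = 50 mm, y -105 to +180 mm: a box fully home has its origin at x = -5 mm. The bar's hinge posts: x = 150, y = +-188 mm, up to z = 68 mm
- press_bar (a joint): angle (rad) of the sprung bar: 0 = down (underside of the bar 8 mm above the bed), 0.21 = resting on boxes 36 mm high, 0.305 = resting on the flat top of the wedge (48 mm high). Spring and weight press it down with about 5 to 8 N; there is no catch. Hinged at press x = 150, z = 50 mm on two thin red side arms at press y = +-176 mm
- bar_mid (a point): point at the middle of the length of the sprung bar, on its centre line (moves up with the bar). A round steel bar 16 mm thick along the press's y, from y = -181 to +181 mm, at press x = 20 mm
- slot0 (a point): point on the bed's top where the origin of a box fully home in the first white lane lies (press x = -5, y = +130 mm); lanes are 52 mm wide and marked only by paint; axes as the press
- slot1 (a point): the same for the second lane (press y = +40 mm)
- slot2 (a point): the same for the third lane (press y = -50 mm)
- wedge_lane (a point): point on the bed's top, in the yellow painted lane (press x = 45, y = -145 mm), where the wedge's origin lies when the bar rests on its flat top, 25 mm behind the top of the slope; axes as the press. The back stop does not cross this lane
- wedge: wooden wedge, 160 long (its x) x 36 wide (its y) x 48 high mm, 0.16 kg; origin at the centre of its underside, z up. Thin nose (5 mm high) at x = +80 mm, slope rising to full height at x = 0, flat top from there back to the square rear end at x = -80 mm, where it is gripped across its width. Starts on its green rest
- wedge_rest: green flat pad, fixed, 200 (its x) x 75 x 6 mm; origin at its underside's centre, on the table
- cover: clear dust cover over the revolving stand, fixed: origin on the table, on the stand's turning axis. Roof 135 to 139 mm above the table from x = -10 to +160 mm, y +-165 mm; posts at its far corners (x = 157, y = +-161 mm). Open on its -x side, which faces the robot: boxes are lifted out there
- knob (a point): centre of the stand's orange grip bar, on the turning axis above the roof, 163 mm above the table: bar 64 long (its x) x 18 wide (its y) x 34 high mm, z up. Grip it across its width; it turns the stand either way without limit, with light friction, and stays where it is left
- stand: foot of the revolving stand, fixed; origin on the axis, 12 mm above the table. It carries a white disc, 304 mm across, top 26 mm above the table, with rim lip 9 mm high and four compartments between walls 12 mm high. The walls lie at 45 degrees to the knob's x and y axes, 25 to 150 mm from the axis; compartment centres lie along the knob's +x, +y, -x and -y
- box1: chocolate-brown gift box with a thin lighter flap line on top, 110 long (its x) x 48 wide (its y) x 36 high mm, 0.16 kg; origin at the centre of its underside, z up. May be absent (None). Starts lying along a radius in one compartment of the revolving stand, origin about 90 mm from its axis, 26 mm above the table
- box2: chocolate-brown gift box with a thin lighter flap line on top, 110 long (its x) x 48 wide (its y) x 36 high mm, 0.16 kg; origin at the centre of its underside, z up. Another of the same. May be absent (None). Starts lying along a radius in one compartment of the revolving stand, origin about 90 mm from its axis, 26 mm above the table
- box3: chocolate-brown gift box with a thin lighter flap line on top, 110 long (its x) x 48 wide (its y) x 36 high mm, 0.16 kg; origin at the centre of its underside, z up. Another of the same. May be absent (None). Starts lying along a radius in one compartment of the revolving stand, origin about 90 mm from its axis, 26 mm above the table
- white_box: white gift box with a tan sleeve, of the same size as the brown ones, in a compartment of the stand; it stays there; origin at the centre of its underside
- tape_dispenser: magenta tape dispenser with a roll, 140 x 60 x 98 mm, beside the press, beyond the wedge's rest; leave alone; origin at the centre of its underside
- stapler: blue and black stapler, 130 x 34 x 40 mm, lying near the robot, in front of the press; leave alone; origin at the centre of its underside
Not all that is in view belongs to the job. What is shaped like the box3 but turquoise is not meant.

How it is judged:
On the way, in this order (a step that is already met when the one before it is completed fails the run):
1. the wedge stands in the press and holds the bar up (value of joint press_bar above 0.27 rad and contact force between wedge and press_bar above 1 N and contact force between the arm and press_bar below 0.5 N and angle between wedge's own z axis and vertical below 0.1 rad), for 0.3 s.
2. with the bar held up by the wedge, every brown box present lies under it, home against the back stop (value of joint press_bar above 0.27 rad and contact force between wedge and press_bar above 0.5 N and x of box1 in the frame of press between -0.017 and 0.003 m and y of box1 in the frame of press between -0.1 and 0.165 m and z of box1 in the frame of press between 0.007 and 0.017 m and angle between the x axis of each of box1, box2, box3 and the x axis of press, either way round below 0.15 rad and x of box2 in the frame of press between -0.017 and 0.003 m and y of box2 in the frame of press between -0.1 and 0.165 m and z of box2 in the frame of press between 0.007 and 0.017 m and x of box3 in the frame of press between -0.017 and 0.003 m and y of box3 in the frame of press between -0.1 and 0.165 m and z of box3 in the frame of press between 0.007 and 0.017 m), for 0.2 s.
At the end, for the whole second after the job is handed in: Each brown box present lies under the bar, within 12 mm and 0.15 rad of home at the back stop; the bar rests on them (joint 0.18 to 0.245); the wedge lies upright on its rest, within 35 mm of centre and 0.4 rad of lengthwise; the white box is in the stand; all at rest (x of box1 in the frame of press between -0.017 and 0.003 m and y of box1 in the frame of press between -0.1 and 0.165 m and z of box1 in the frame of press between 0.007 and 0.017 m and angle between the x axis of each of box1, box2, box3 and the x axis of press, either way round below 0.15 rad and linear speed of each of box1, box2, box3, wedge below 0.02 m/s and x of box2 in the frame of press between -0.017 and 0.003 m and y of box2 in the frame of press between -0.1 and 0.165 m and z of box2 in the frame of press between 0.007 and 0.017 m and x of box3 in the frame of press between -0.017 and 0.003 m and y of box3 in the frame of press between -0.1 and 0.165 m and z of box3 in the frame of press between 0.007 and 0.017 m and value of joint press_bar between 0.18 and 0.245 rad and horizontal distance between wedge and wedge_rest below 0.035 m and height (world z) of wedge between 0.001 and 0.016 m and angle between wedge's own z axis and vertical below 0.1 rad and angle between the x axis of wedge and the x axis of wedge_rest, either way round below 0.4 rad and horizontal distance between white_box and knob below 0.15 m and height (world z) of white_box below 0.06 m); the robot touches nothing.
It fails at once if the tape dispenser is moved more than 30 mm (distance of tape_dispenser from where it was at the start of the episode above 0.03 m).
It fails at once if the stapler is moved more than 30 mm (distance of stapler from where it was at the start of the episode above 0.03 m).
It fails at once if the white box is taken out of the stand (horizontal distance between white_box and knob above 0.18 m or height (world z) of white_box above 0.1 m).
Of box1, box2, box3 only 2 to 3 are there at a start; the rules pass over those that are not, and their reading is None.
At some moment in a run one of box1, box2, box3 may be knocked a few centimetres aside while the robot is not near it.
It also fails if it takes over 210 s, if anything falls off the work surface, if the arm or the gripper's body presses on something with over 40 N, if the wrist force passes 120 N, or if a joint passes its speed limit or range.

### The arm

A 6-joint arm with a two-finger parallel gripper is mounted at the origin on the work surface. World frame = base frame: x ahead of the robot, y to its left, z up, the work surface at z = 0. Lengths are in m, angles in rad, forces in N, time in s.
With the tool pointing down it reaches from about 0.35 to 0.775 m from the base axis. Payload 7.3 kg.
Tool frame: the origin (TCP) lies midway between the tips of the shut fingers; the grasp point (between the pads) lies 19 mm behind it; z points along the fingers, y is the line along which they close (so a half turn about z gives the same grasp; the last joint's range is limited). The gripper opens to 92 mm and grips with 3 to 60 N. Pads are 19 mm wide; open, the fingers measure 130 mm over their backs; the gripper's body (75 mm by 190 mm) begins 47 mm behind the grasp point.
Start: joints at [1.016, 0.342, 1.524, -0, 1.275, -0.146], TCP at [0.209, 0.482, 0.227] pointing down, gripper open.
Joint ranges: [-2.53, 2.53], [-0.77, 2.02], [0.04, 2.7], [-1, 4.14], [0.28, 2.66], [-3.11, 3.11]. Speed limits (rad/s): [2.57, 2.57, 3.14, 3.14, 3.14, 3.14].

### API

Orientations are given as [roll, pitch, yaw] about the fixed x, y, z axes, in that order (R = Rz(yaw) Ry(pitch) Rx(roll)).
In Python, from cell import robot, read_camera, camera_params, nets gives the robot as it stands. The module is installed in compiled form; this text tells all that it offers.
- The arm moves only by the tool step_arm, never from a script. Its argument "steps" is a list of rows, each an object of numbers: "x", "y", "z": the shift along the tool's x, y, z as a fraction of full scale; "rx", "ry", "rz": the turn, a rotation vector about the tool's x, y, z as a fraction of full scale; "claw": the opening, from -1 (shut) to 1 (fully open). In form: [{"x": .., "y": .., "z": .., "rx": .., "ry": .., "rz": .., "claw": ..}, ...]. A call has 1 to 12 rows; each row is the pose to reach, as a shift and turn from the pose commanded when the call began, along the tool's axes at that moment; what a row does not reach only later rows make up. Full scale, the value 1, is 750 mm for a shift and pi/4 rad for a turn. A row lasts 1/12 s, in which the tool goes at most 41.7 mm and 7.16 degrees, less where a joint would pass 70% of its speed; a pose out of reach is approached as far as the arm can. A call with a number of a shift or a turn outside -1 to 1 is refused whole. A call with a gripper value outside its range is refused whole. The fingers move at their own pace and stop on an object; "squeeze" is the grip in N (left out, the last holds). Time passes only in rows, so rows that repeat a pose let the fingers close. It gives the time, the measured TCP pose, the force, the opening and the grip force at its end, in the units of the state.
- robot.observe(): the state, without advancing time (a new reading comes with each control period).
- read_camera(name): name is "scene" or "top"; returns (picture, depth): 420x560x3 uint8, blue, green, red; 420x560 float32, m along the optical axis (not along the pixel's ray), 0 where there is no reading.
- camera_params(name): a dict with "fx", "fy", "cx", "cy" (pixels), "k1" (the pictures are not rectified: a ray, as slopes to the right and down, at radius r is drawn at 1 + k1 r^2 times it, then the intrinsics apply), "R" (3x3) and "t" (3): a world point X has camera coordinates R X + t. Camera axes: x right, y down, z forward; pixel columns grow to the right and rows downward; lengths in m; the calibration is good to about 2 mm. A picture is of the moment at which its call begins. camera_params takes no time and is no camera call.
- robot.hand_in(): hands the job in; it is judged then, once.
Trained networks look in the newest picture that a camera, given by its name, has taken for a name from the list of things; names that differ only in an ending like _2 or _b are one class to them, and where a whole thing is asked for, a point or a joint stands for the part that bears it (a point fixed in the world has none). Each returns a list of dicts, best first, with "conf" (0 to 1); they miss things now and then, are a little off and sometimes report something else, mostly with a low value. They report only what shows in the picture. A call takes as long as a camera call. They do not tell look-alikes from the thing itself.
- nets.masks_of(camera, query): "region" (420x560 bool, what is visible of it) and "box" ([left, top, right, bottom] in pixels, round what is visible of it).
- nets.landmark_of(camera, query): "pixel" ([row, column] in pixels: a listed point, or the origin of a listed thing).
The state is a dict: "time": time; "qpos": joint angles; "qvel": joint speeds; "joint_efforts": joint torques, N m; "tool_pos": TCP position; "tool_rot": TCP orientation; "contact_force": force on the tool from outside, world axes, zero at the start; "torque": the same for the moment, N m; "opening": finger opening in m; "grip_force": force on a finger pad.
Only numpy, scipy, OpenCV 4.12 (cv2) and the standard library are available. Lean on these libraries where they do the work, as an engineer would, in place of code of your own. Each camera call takes 0.05 s, during which the arm holds its last target. There are 200 camera calls.

## Working session

There is one attempt and no reset: what is moved stays moved. The work goes in short steps, Python scripts to look and compute and a tool call to move; the robot and the scene stay as the last step left them, time stands still between calls to the robot, and variables do not carry over. Pictures are saved under pics/ and viewed, at most 14 in all, crops included, and the job is handed in when it is done.

Besides the shell and the picture viewer there is one more tool, called after "Request:" as name(argument=value, ...), one argument or row to a line, values as JSON. step_arm: Moves the arm, as the interface text tells. Its arguments: {"type":"object","properties":{"steps":{"type":"array","items":{"type":"object","properties":{"x":{"type":"number","minimum":-1,"maximum":1},"y":{"type":"number","minimum":-1,"maximum":1},"z":{"type":"number","minimum":-1,"maximum":1},"rx":{"type":"number","minimum":-1,"maximum":1},"ry":{"type":"number","minimum":-1,"maximum":1},"rz":{"type":"number","minimum":-1,"maximum":1},"claw":{"type":"number"}}}},"squeeze":{"type":"number"}},"required":["steps"]}

```bash
mkdir -p pics
python3 - <<'E'
from cell import robot, read_camera, camera_params
import cv2
for n in ("scene","top"):
    p,d=read_camera(n); cv2.imwrite(f"pics/{n}0.png",p)
    c=camera_params(n); print(n,c, (-c['R'].T@c['t']) if hasattr(c['R'],'T') else '')
s=robot.observe(); print(s['time'],s['tool_pos'],s['tool_rot'],s['opening'])
E
```

```text
scene {'fx': 476.4285480276214, 'fy': 476.4285480276214, 'cx': 285.302999653187, 'cy': 214.0976604156076, 'k1': -0.07428917894269378, 'R': array([[-0.72981325,  0.68351247,  0.0135397 ],
       [ 0.43546669,  0.48005004, -0.76152526],
       [-0.52701175, -0.54987514, -0.64799379]]), 't': array([ 0.3033216 , -0.19425244,  1.82016368])} [1.26520623 0.88678955 1.02741973]
top {'fx': 424.0100337027937, 'fy': 424.0100337027937, 'cx': 277.28770256049995, 'cy': 212.1900683225518, 'k1': -0.05133170585345617, 'R': array([[ 0.01212303, -0.99992144, -0.00318484],
       [-0.97489985, -0.01111141, -0.2223664 ],
       [ 0.22231355,  0.00580065, -0.97495797]]), 't': array([0.10927744, 0.55872729, 1.43702616])} [0.22390799 0.10714141 1.52563032]
0.1 [0.20847616 0.4814642  0.22614441] [-3.14031623e+00 -1.92110850e-04  2.73279717e+00] 0.09190417662361636
```

View pics/scene0.png

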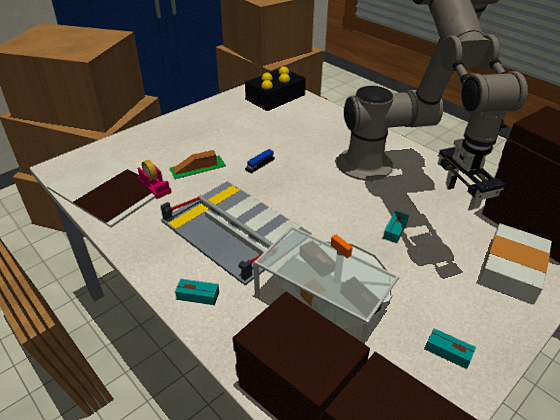

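View pics/top0.png

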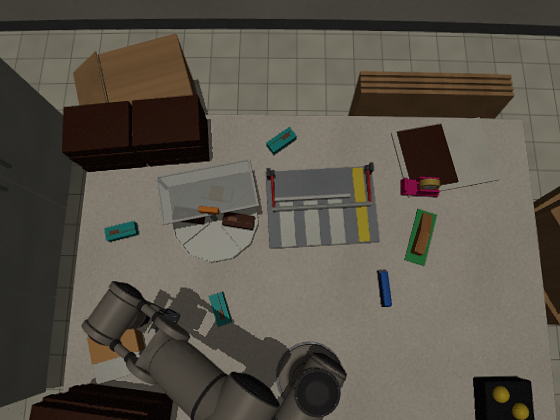

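```bash
cat > h.py <<'E'
import numpy as np, cv2
from cell import robot, read_camera, camera_params, nets
def prm(n):
    c=camera_params(n); K=np.array([[c['fx'],0,c['cx']],[0,c['fy'],c['cy']],[0,0,1.]])
    return K,np.array([c['k1'],0,0,0.]),np.array(c['R']),np.array(c['t'])
def grab(n):
    p,d=read_camera(n); K,D,R,t=prm(n)
    v,u=np.mgrid[0:420,0:560]
    q=cv2.undistortPoints(np.stack([u,v],-1).reshape(-1,1,2).astype(float),K,D).reshape(420,560,2)
    pc=np.dstack([q*d[...,None],d])
    W=(pc-t)@R; W[d==0]=np.nan
    return p,cv2.cvtColor(p,cv2.COLOR_BGR2HSV),W
def proj(n,X):
    K,D,R,t=prm(n); return cv2.projectPoints(np.atleast_2d(X).astype(float),cv2.Rodrigues(R)[0],t,K,D)[0].reshape(-1,2)
def ray(n,px):
    K,D,R,t=prm(n); q=cv2.undistortPoints(np.array(px,float).reshape(-1,1,2),K,D).reshape(-1,2)
    return -R.T@t,(np.c_[q,np.ones(len(q))]@R)
def onplane(n,px,z):
    o,r=ray(n,px); return o+r*((z-o[2])/r[:,2])[:,None]
def tri(pa,pb):  # pa in scene, pb in top (u,v)
    A=[];b=[]
    for n,p in(("scene",pa),("top",pb)):
        o,r=ray(n,p); r=r[0]/np.linalg.norm(r[0]); M=np.eye(3)-np.outer(r,r); A.append(M); b.append(M@o)
    x=np.linalg.lstsq(np.vstack(A),np.hstack(b),rcond=None)[0]
    return x,np.linalg.norm(A[0]@x-b[0])+np.linalg.norm(A[1]@x-b[1])
def rect(P):
    (c,s,a)=cv2.minAreaRect(P[:,:2].astype(np.float32)); 
    if s[0]<s[1]: s=(s[1],s[0]); a+=90
    return np.round(c,4),np.round(s,4),round((a+90)%180-90,1)
def col(h,lo,hi): return cv2.inRange(h,np.array(lo),np.array(hi))>0
E
python3 - <<'E'
from h import *
G={n:grab(n) for n in("scene","top")}
for n,(p,h,W) in G.items():
    np.savez(f"g_{n}.npz",p=p,W=W)
    x,y,w,hh=((150,150,250,130) if n=="top" else (150,150,250,180))
    c=cv2.resize(p[y:y+hh,x:x+w],None,fx=3.2,fy=3.2,interpolation=cv2.INTER_CUBIC); cv2.imwrite(f"pics/{n}1.png",c)
    print(n)
    def rep(k,m):
        m=m&np.isfinite(W[...,2]); P=W[m]
        if len(P)>5: print(k,len(P),rect(P),'z',np.round(np.percentile(P[:,2],[5,50,95]),4))
    Z=W[...,2];X=W[...,0];Y=W[...,1]; T=(X<0.95)&(X>0.2)
    rep('green',col(h,(45,100,50),(75,255,255))&(Z<.02))
    yl=col(h,(22,120,100),(32,255,255))&(Z<.03)&(Y>-.25)&(Y<.2)&T; rep('yellow',yl)
    rep('wood',col(h,(5,80,60),(20,220,255))&(Z>.01)&(Z<.07)&(Y<-.15)&(Y>-.5)&T)
    rep('orange',col(h,(5,200,130),(14,255,255))&(Z>.12)&(Z<.2)&T&(Y>.1))
    rep('blue',col(h,(105,150,40),(125,255,255))&(Z<.06)&T&(Y<.1)&(Z>0))
E
```

```text
scene
green 240 (array([ 0.4893, -0.4033]), array([0.1995, 0.0816]), -18.8) z [-0.      0.0038  0.0074]
yellow 575 (array([ 0.6053, -0.1914]), array([0.2843, 0.0449]), 3.8) z [0.0062 0.0096 0.0135]
wood 483 (array([ 0.5951, -0.3665]), array([0.3387, 0.1723]), 30.0) z [0.0126 0.0335 0.0546]
orange 108 (array([0.5412, 0.344 ]), array([0.0605, 0.0165]), 86.4) z [0.1744 0.1771 0.1797]
blue 192 (array([ 0.3041, -0.2604]), array([0.1213, 0.0336]), 5.6) z [0.0242 0.0357 0.0405]
top
green 512 (array([ 0.4854, -0.4068]), array([0.1992, 0.074 ]), -17.2) z [0.001  0.0065 0.012 ]
yellow 740 (array([ 0.6045, -0.1897]), array([0.2791, 0.0411]), 4.1) z [0.0075 0.013  0.0187]
wood 393 (array([ 0.6669, -0.448 ]), array([0.5085, 0.0521]), -13.3) z [0.0181 0.0513 0.0589]
orange 47 (array([0.5393, 0.3416]), array([0.059, 0.011]), 85.6) z [0.1757 0.1807 0.1837]
blue 261 (array([ 0.2959, -0.2618]), array([0.1145, 0.0271]), 4.6) z [0.0345 0.0407 0.0455]
```

View pics/top1.png

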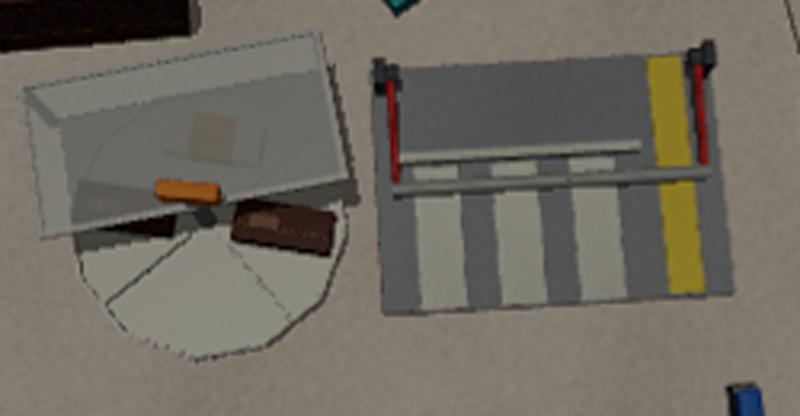

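View pics/scene1.png

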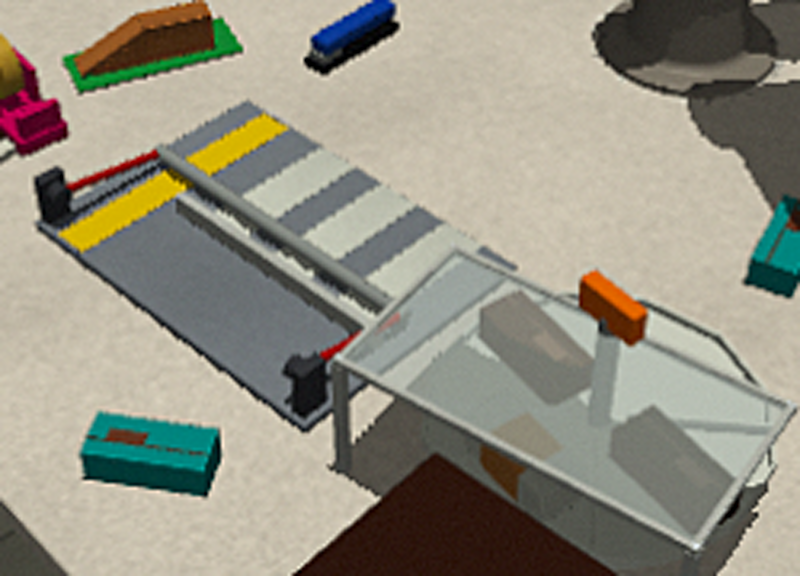

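Run:
```python
from h import *
P={}
for q in "press bar_mid slot0 slot1 slot2 wedge_lane wedge wedge_rest knob cover stand".split():
    r={n:nets.landmark_of(n,q) for n in("scene","top")}
    if all(r.values()):
        a,b=[np.array(r[n][0]['pixel'])[::-1] for n in("scene","top")]
        x,e=tri(a,b); P[q]=x; print(q,np.round(x,4),'err',round(e,4),[round(r[n][0]['conf'],2) for n in r])
    else: print(q,{n:len(v) for n,v in r.items()})
for n in("scene","top"):
    for d in nets.landmark_of(n,"box1"): print(n,'box',d, np.round(onplane(n,[d['pixel'][::-1]],.026),3))
# colour fits on known planes
def comp(m):
    k,l,s,c=cv2.connectedComponentsWithStats(m.astype(np.uint8)); return l==1+np.argmax(s[1:,4])
for n in("scene","top"):
    g=np.load(f"g_{n}.npz"); h=cv2.cvtColor(g['p'],cv2.COLOR_BGR2HSV); W=g['W'];X,Y,Z=W[...,0],W[...,1],W[...,2]
    roi=(X>.2)&(X<.95)
    def rep(k,m,z):
        v,u=np.nonzero(m); Q=onplane(n,np.c_[u,v],z); print(n,k,len(v),rect(Q)); return Q
    rep('green',col(h,(45,100,50),(75,255,255))&roi&(Z<.02),.006)
    rep('yellow',col(h,(22,120,100),(32,255,255))&(Y>-.25)&(Y<.2)&roi,.012)
    w=comp(col(h,(5,80,60),(20,220,255))&(Y<-.25)&(Y>-.5)&(X<.6)&roi)
    rep('wedgetop',w&(Z>.042),.054)
    kb=col(h,(3,150,100),(16,255,255))&(Z>.165)&(Y>.1)&roi
    rep('knob',kb,.18)
```

```text
press [ 0.5779 -0.0486  0.0088] err 0.0017 [0.78, 0.78]
bar_mid [ 0.5899 -0.0378  0.0228] err 0.0093 [0.87, 0.79]
slot0 [ 0.5777 -0.0387  0.0348] err 0.0584 [0.66, 0.96]
slot1 [ 0.5777 -0.0387  0.0348] err 0.0584 [0.66, 0.96]
slot2 [ 0.5777 -0.0387  0.0348] err 0.0584 [0.66, 0.96]
wedge_lane [ 0.6224 -0.1895  0.0088] err 0.0016 [0.72, 0.93]
wedge [ 0.4959 -0.4206 -0.0174] err 0.0053 [0.78, 0.63]
wedge_rest [ 0.4906 -0.4136 -0.0151] err 0.0041 [0.62, 0.61]
knob [0.5396 0.3477 0.1749] err 0.0066 [0.92, 0.64]
cover [0.5491 0.3495 0.0078] err 0.0144 [0.71, 0.78]
stand [0.6064 0.2147 0.2243] err 0.2969 [0.39, 0.89]
scene box {'pixel': [228.6, 394.4], 'conf': 0.57} [[0.244 0.32  0.026]]
scene box {'pixel': [352.8, 451.3], 'conf': 0.57} [[0.508 0.695 0.026]]
top box {'pixel': [310.6, 222.2], 'conf': 0.9} [[0.215 0.302 0.026]]
top box {'pixel': [141.4, 282.7], 'conf': 0.72} [[0.84  0.099 0.026]]
top box {'pixel': [220.3, 236.3], 'conf': 0.69} [[0.534 0.264 0.026]]
top box {'pixel': [216.7, 189.2], 'conf': 0.64} [[0.545 0.436 0.026]]
top box {'pixel': [230.5, 121.5], 'conf': 0.56} [[0.491 0.679 0.026]]
scene green 240 (array([ 0.4907, -0.4028]), array([0.1981, 0.0745]), -17.9)
scene yellow 575 (array([ 0.6079, -0.1895]), array([0.2809, 0.0429]), 3.7)
scene wedgetop 154 (array([ 0.4771, -0.3879]), array([0.1055, 0.052 ]), -16.6)
scene knob 124 (array([0.547 , 0.3483]), array([0.0667, 0.0248]), 89.4)
top green 512 (array([ 0.4854, -0.4068]), array([0.1977, 0.0728]), -17.2)
top yellow 740 (array([ 0.6047, -0.19  ]), array([0.2789, 0.0398]), 4.0)
top wedgetop 271 (array([ 0.4682, -0.3977]), array([0.1023, 0.0356]), -20.3)
top knob 92 (array([0.5386, 0.3419]), array([0.0609, 0.0161]), 85.8)
```

```bash
cat > plan.py <<'E'
from h import *
def pose():
    s=robot.observe(); return np.r_[s['tool_pos'],np.degrees(s['tool_rot'][2])]
PO=np.array([.571,-.047]); PY=3.9
def press(x,y): a=np.radians(PY); return PO+np.array([x*np.cos(a)-y*np.sin(a),x*np.sin(a)+y*np.cos(a)])
def off(p,yaw,d): a=np.radians(yaw); return np.array(p)+d*np.array([np.cos(a),np.sin(a)])
def plan(wps,start=None):
    """wps: (x,y,z,yaw,claw[,rows]) ; prints calls of 12 rows"""
    cur=np.array(pose() if start is None else start,float); base=cur; n=0; out=[]
    def flush():
        nonlocal out,n
        if out: print(f'CALL({n}) from',np.round(base,3)); [print('  ',k,'x',r) for k,r in out]
        out=[];n=0
    for w in wps:
        tgt=np.array(w[:4],float); dy=(tgt[3]-cur[3]+180)%360-180 if abs(tgt[3]-cur[3])>200 else tgt[3]-cur[3]
        tgt[3]=cur[3]+dy
        k=w[5] if len(w)>5 else int(max(np.ceil(np.linalg.norm(tgt[:3]-cur[:3])/.0417),np.ceil(abs(dy)/7.16)))+1
        first=cur.copy()
        while k>0:
            if n==12: flush()
            if n==0: base=cur.copy()
            m=min(k,12-n); d=tgt-base
            if abs(d[3])>44.9:
                if n: flush(); continue
                # cap the turn within this call
                f=44.9/abs(d[3]); m=min(k,7)
                t2=base+d*f
            else: t2=tgt
            d=t2-base; a=np.radians(base[3]); c,s=np.cos(a),np.sin(a)
            r=dict(x=(c*d[0]+s*d[1])/.75,y=(s*d[0]-c*d[1])/.75,z=-d[2]/.75,rz=-d[3]/45)
            r={q:round(float(v),4) for q,v in r.items()}; r['claw']=w[4]
            out.append((m,r)); n+=m; k-=m
            # where it gets to by then
            fr=tgt-cur; cur=t2.copy() if (k==0 or t2 is not tgt) else cur+fr*(m/(m+k))
    flush()
E
python3 - <<'E'
from plan import *
g=off((.495,-.407),-18.5,-.066); print(g)
plan([(.40,.22,.25,156.6,1),(.46,-.10,.25,156.6,.3),(*g,.15,161.5,.3),(*g,.030,161.5,.3,4)])
E
```

```text
[ 0.43241064 -0.38605789]
CALL(12) from [  0.209   0.482   0.227 156.578]
   9 x {'x': -0.3728, 'y': -0.2188, 'z': -0.031, 'rz': -0.0005, 'claw': 1}
   3 x {'x': -0.6158, 'y': -0.5786, 'z': -0.031, 'rz': -0.0005, 'claw': 0.3}
CALL(12) from [4.200e-01 1.130e-01 2.500e-01 1.566e+02]
   6 x {'x': -0.1619, 'y': -0.2399, 'z': -0.0, 'rz': -0.0, 'claw': 0.3}
   6 x {'x': -0.2796, 'y': -0.6045, 'z': 0.1333, 'rz': -0.1089, 'claw': 0.3}
CALL(7) from [  0.442  -0.291   0.183 159.867]
   3 x {'x': -0.0322, 'y': -0.1236, 'z': 0.0444, 'rz': -0.0363, 'claw': 0.3}
   4 x {'x': -0.0322, 'y': -0.1236, 'z': 0.2044, 'rz': -0.0363, 'claw': 0.3}
```

```bash
sed -i 's/        first=cur.copy()/        if n and n+k>12 and k<=12: flush()/' plan.py
python3 - <<'E'
from plan import *
g=off((.495,-.407),-18.5,-.066)
plan([(.40,.22,.25,156.6,1),(.46,-.10,.25,156.6,.3,9),(*g,.15,161.5,.3,9),(*g,.021,161.5,.3,5)])
E
```

```text
CALL(9) from [  0.209   0.482   0.227 156.578]
   9 x {'x': -0.3728, 'y': -0.2188, 'z': -0.031, 'rz': -0.0005, 'claw': 1}
CALL(9) from [  0.4    0.22   0.25 156.6 ]
   9 x {'x': -0.2429, 'y': -0.3598, 'z': -0.0, 'rz': -0.0, 'claw': 0.3}
CALL(9) from [ 4.600e-01 -1.000e-01  2.500e-01  1.566e+02]
   9 x {'x': -0.1177, 'y': -0.3647, 'z': 0.1333, 'rz': -0.1089, 'claw': 0.3}
CALL(5) from [ 4.320e-01 -3.860e-01  1.500e-01  1.615e+02]
   5 x {'x': 0.0, 'y': 0.0, 'z': 0.172, 'rz': -0.0, 'claw': 0.3}
```

Request:
step_arm(
  steps=[
    {"x": -0.373, "y": -0.219, "z": -0.031, "claw": 1},
    {"x": -0.373, "y": -0.219, "z": -0.031, "claw": 1},
    {"x": -0.373, "y": -0.219, "z": -0.031, "claw": 1},
    {"x": -0.373, "y": -0.219, "z": -0.031, "claw": 1},
    {"x": -0.373, "y": -0.219, "z": -0.031, "claw": 1},
    {"x": -0.373, "y": -0.219, "z": -0.031, "claw": 1},
    {"x": -0.373, "y": -0.219, "z": -0.031, "claw": 1},
    {"x": -0.373, "y": -0.219, "z": -0.031, "claw": 1},
    {"x": -0.373, "y": -0.219, "z": -0.031, "claw": 1},
  ],
)

```text
$.steps[0]: bad value
```

Request:
step_arm(
  steps=[
    {"x": -0.243, "y": -0.36, "claw": 0.3},
    {"x": -0.243, "y": -0.36, "claw": 0.3},
    {"x": -0.243, "y": -0.36, "claw": 0.3},
    {"x": -0.243, "y": -0.36, "claw": 0.3},
    {"x": -0.243, "y": -0.36, "claw": 0.3},
    {"x": -0.243, "y": -0.36, "claw": 0.3},
    {"x": -0.243, "y": -0.36, "claw": 0.3},
    {"x": -0.243, "y": -0.36, "claw": 0.3},
    {"x": -0.243, "y": -0.36, "claw": 0.3},
  ],
)

```text
$.steps[0]: bad value
```

Request:
step_arm(
  steps=[
    {"x": -0.118, "y": -0.365, "z": 0.133, "rz": -0.109, "claw": 0.3},
    {"x": -0.118, "y": -0.365, "z": 0.133, "rz": -0.109, "claw": 0.3},
    {"x": -0.118, "y": -0.365, "z": 0.133, "rz": -0.109, "claw": 0.3},
    {"x": -0.118, "y": -0.365, "z": 0.133, "rz": -0.109, "claw": 0.3},
    {"x": -0.118, "y": -0.365, "z": 0.133, "rz": -0.109, "claw": 0.3},
    {"x": -0.118, "y": -0.365, "z": 0.133, "rz": -0.109, "claw": 0.3},
    {"x": -0.118, "y": -0.365, "z": 0.133, "rz": -0.109, "claw": 0.3},
    {"x": -0.118, "y": -0.365, "z": 0.133, "rz": -0.109, "claw": 0.3},
    {"x": -0.118, "y": -0.365, "z": 0.133, "rz": -0.109, "claw": 0.3},
  ],
)

```text
$.steps[0]: bad value
```

Request:
step_arm(
  steps=[
    {"x": -0.373, "y": -0.219, "z": -0.031, "rx": 0, "ry": 0, "rz": 0, "claw": 1},
    {"x": -0.373, "y": -0.219, "z": -0.031, "rx": 0, "ry": 0, "rz": 0, "claw": 1},
    {"x": -0.373, "y": -0.219, "z": -0.031, "rx": 0, "ry": 0, "rz": 0, "claw": 1},
    {"x": -0.373, "y": -0.219, "z": -0.031, "rx": 0, "ry": 0, "rz": 0, "claw": 1},
    {"x": -0.373, "y": -0.219, "z": -0.031, "rx": 0, "ry": 0, "rz": 0, "claw": 1},
    {"x": -0.373, "y": -0.219, "z": -0.031, "rx": 0, "ry": 0, "rz": 0, "claw": 1},
    {"x": -0.373, "y": -0.219, "z": -0.031, "rx": 0, "ry": 0, "rz": 0, "claw": 1},
    {"x": -0.373, "y": -0.219, "z": -0.031, "rx": 0, "ry": 0, "rz": 0, "claw": 1},
    {"x": -0.373, "y": -0.219, "z": -0.031, "rx": 0, "ry": 0, "rz": 0, "claw": 1},
  ],
)

```text
time: 2.15
tool_pos: [0.4035, 0.2157, 0.2505]
tool_rot: [-3.142, 0.003, 2.727]
contact_force: [0.3, -0.0, -0.2]
opening: 0.092
grip_force: 0.0
```

Request:
step_arm(
  steps=[
    {"x": -0.243, "y": -0.36, "z": 0, "rx": 0, "ry": 0, "rz": 0, "claw": 0.3},
    {"x": -0.243, "y": -0.36, "z": 0, "rx": 0, "ry": 0, "rz": 0, "claw": 0.3},
    {"x": -0.243, "y": -0.36, "z": 0, "rx": 0, "ry": 0, "rz": 0, "claw": 0.3},
    {"x": -0.243, "y": -0.36, "z": 0, "rx": 0, "ry": 0, "rz": 0, "claw": 0.3},
    {"x": -0.243, "y": -0.36, "z": 0, "rx": 0, "ry": 0, "rz": 0, "claw": 0.3},
    {"x": -0.243, "y": -0.36, "z": 0, "rx": 0, "ry": 0, "rz": 0, "claw": 0.3},
    {"x": -0.243, "y": -0.36, "z": 0, "rx": 0, "ry": 0, "rz": 0, "claw": 0.3},
    {"x": -0.243, "y": -0.36, "z": 0, "rx": 0, "ry": 0, "rz": 0, "claw": 0.3},
    {"x": -0.243, "y": -0.36, "z": 0, "rx": 0, "ry": 0, "rz": 0, "claw": 0.3},
  ],
)

```text
time: 2.9
tool_pos: [0.461, -0.1052, 0.2497]
tool_rot: [-3.14, 0.002, 2.728]
contact_force: [-0.3, -1.0, 0.8]
opening: 0.0597
grip_force: 0.0
```

Request:
step_arm(
  steps=[
    {"x": -0.118, "y": -0.365, "z": 0.133, "rx": 0, "ry": 0, "rz": -0.109, "claw": 0.3},
    {"x": -0.118, "y": -0.365, "z": 0.133, "rx": 0, "ry": 0, "rz": -0.109, "claw": 0.3},
    {"x": -0.118, "y": -0.365, "z": 0.133, "rx": 0, "ry": 0, "rz": -0.109, "claw": 0.3},
    {"x": -0.118, "y": -0.365, "z": 0.133, "rx": 0, "ry": 0, "rz": -0.109, "claw": 0.3},
    {"x": -0.118, "y": -0.365, "z": 0.133, "rx": 0, "ry": 0, "rz": -0.109, "claw": 0.3},
    {"x": -0.118, "y": -0.365, "z": 0.133, "rx": 0, "ry": 0, "rz": -0.109, "claw": 0.3},
    {"x": -0.118, "y": -0.365, "z": 0.133, "rx": 0, "ry": 0, "rz": -0.109, "claw": 0.3},
    {"x": -0.118, "y": -0.365, "z": 0.133, "rx": 0, "ry": 0, "rz": -0.109, "claw": 0.3},
    {"x": -0.118, "y": -0.365, "z": 0.133, "rx": 0, "ry": 0, "rz": -0.109, "claw": 0.3},
  ],
)

```text
time: 3.65
tool_pos: [0.4317, -0.3881, 0.1482]
tool_rot: [3.14, -0.002, 2.815]
contact_force: [0.2, 0.2, -0.4]
opening: 0.0598
grip_force: 0.0
```

Request:
step_arm(
  steps=[
    {"x": 0, "y": 0, "z": 0.172, "rx": 0, "ry": 0, "rz": 0, "claw": 0.3},
    {"x": 0, "y": 0, "z": 0.172, "rx": 0, "ry": 0, "rz": 0, "claw": 0.3},
    {"x": 0, "y": 0, "z": 0.172, "rx": 0, "ry": 0, "rz": 0, "claw": 0.3},
    {"x": 0, "y": 0, "z": 0.172, "rx": 0, "ry": 0, "rz": 0, "claw": 0.3},
    {"x": 0, "y": 0, "z": 0.172, "rx": 0, "ry": 0, "rz": 0, "claw": -1},
    {"x": 0, "y": 0, "z": 0.172, "rx": 0, "ry": 0, "rz": 0, "claw": -1},
    {"x": 0, "y": 0, "z": 0.172, "rx": 0, "ry": 0, "rz": 0, "claw": -1},
    {"x": 0, "y": 0, "z": 0.172, "rx": 0, "ry": 0, "rz": 0, "claw": -1},
    {"x": 0, "y": 0, "z": 0.172, "rx": 0, "ry": 0, "rz": 0, "claw": -1},
  ],
  squeeze=30,
)

```text
time: 4.4
tool_pos: [0.4337, -0.3876, 0.024]
tool_rot: [-3.14, 0.004, 2.818]
contact_force: [0.1, 2.4, 7.6]
opening: 0.036
grip_force: 30.0
```

Run:
```python
from plan import *
p=robot.observe(); print(p['tool_pos'],p['tool_rot'],p['opening'],p['grip_force'],p['contact_force'])
pr,_=read_camera("scene"); pt,_=read_camera("top")
cv2.imwrite("pics/both2.png",np.hstack([cv2.resize(pr[110:260,110:310],None,fx=2,fy=2),cv2.resize(pt[150:300,340:540],None,fx=2,fy=2)]))
```

```text
[ 0.4337245  -0.38756133  0.02398573] [-3.13972072  0.00420003  2.81848889] 0.03598324197535302 30.003027319908142 [0.14359769 2.36635944 7.55907755]
```

View pics/both2.png

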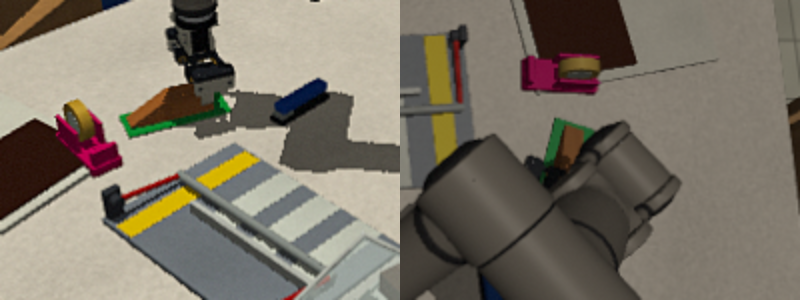

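Run:
```python
from plan import *
s=(.4337,-.3876,.021,161.3)
a=press(-.165,-.145); b=press(-.021,-.145); print(a,b)
plan([(.4337,-.3876,.11,161.3,-1,4),(*a,.11,183.9,-1,8),(*a,.033,183.9,-1,4)],s)
```

```text
[ 0.41624431 -0.20288674] [ 0.55991085 -0.19309254]
CALL(12) from [ 4.340e-01 -3.880e-01  2.100e-02  1.613e+02]
   4 x {'x': 0.0, 'y': 0.0, 'z': -0.1187, 'rz': -0.0, 'claw': -1}
   8 x {'x': 0.101, 'y': 0.2258, 'z': -0.1187, 'rz': -0.5022, 'claw': -1}
CALL(4) from [ 4.160e-01 -2.030e-01  1.100e-01  1.839e+02]
   4 x {'x': -0.0, 'y': 0.0, 'z': 0.1027, 'rz': -0.0, 'claw': -1}
```

Request:
step_arm(
  steps=[
    {"x": 0, "y": 0, "z": -0.119, "rx": 0, "ry": 0, "rz": 0, "claw": -1},
    {"x": 0, "y": 0, "z": -0.119, "rx": 0, "ry": 0, "rz": 0, "claw": -1},
    {"x": 0, "y": 0, "z": -0.119, "rx": 0, "ry": 0, "rz": 0, "claw": -1},
    {"x": 0.101, "y": 0.226, "z": -0.119, "rx": 0, "ry": 0, "rz": -0.502, "claw": -1},
    {"x": 0.101, "y": 0.226, "z": -0.119, "rx": 0, "ry": 0, "rz": -0.502, "claw": -1},
    {"x": 0.101, "y": 0.226, "z": -0.119, "rx": 0, "ry": 0, "rz": -0.502, "claw": -1},
    {"x": 0.101, "y": 0.226, "z": -0.119, "rx": 0, "ry": 0, "rz": -0.502, "claw": -1},
    {"x": 0.101, "y": 0.226, "z": -0.119, "rx": 0, "ry": 0, "rz": -0.502, "claw": -1},
    {"x": 0.101, "y": 0.226, "z": -0.119, "rx": 0, "ry": 0, "rz": -0.502, "claw": -1},
    {"x": 0.101, "y": 0.226, "z": -0.119, "rx": 0, "ry": 0, "rz": -0.502, "claw": -1},
  ],
)

```text
time: 5.33
tool_pos: [0.4148, -0.2015, 0.1115]
tool_rot: [-3.14, 0.002, -3.069]
contact_force: [0.8, -0.2, -1.0]
opening: 0.0359
grip_force: 30.0
```

Run:
```python
from plan import *
p=robot.observe(); print(p['tool_pos'],p['tool_rot'],p['opening'],p['grip_force'],p['contact_force'])
for n in("scene","top"):
    q,h,W=grab(n); X,Y,Z=W[...,0],W[...,1],W[...,2]
    m=col(h,(5,80,60),(20,220,255))&(abs(Y+.2)<.06)&(X>.3)&(X<.6)&(Z>.05)&(Z<.2)
    P=W[m]; print(n,len(P))
    if len(P)>20:
        print(rect(P), np.round(P.min(0),3),np.round(P.max(0),3)); 
        Q=P[P[:,0]>np.percentile(P[:,0],97)]; print('nose',Q.mean(0))
    c=proj(n,[.47,-.2,.1])[0].astype(int); k=q[max(c[1]-75,0):c[1]+75,c[0]-100:c[0]+100]; cv2.imwrite(f"pics/w_{n}.png",cv2.resize(k,(400,300)))
cv2.imwrite("pics/both3.png",np.hstack([cv2.imread("pics/w_scene.png"),cv2.imread("pics/w_top.png")]))
```

```text
[ 0.41483658 -0.20146354  0.11151813] [-3.14001638e+00  1.73809216e-03 -3.06854280e+00] 0.035898414850878954 29.997572600841522 [ 0.79273483 -0.22119011 -1.00650862]
scene 415
(array([ 0.4803, -0.1842]), array([0.156 , 0.0886]), 16.4) [ 0.394 -0.243  0.092] [ 0.562 -0.148  0.2  ]
nose [ 0.55899029 -0.19078396  0.09851258]
top 181
(array([ 0.5208, -0.1945]), array([0.0752, 0.0362]), 2.2) [ 0.483 -0.213  0.093] [ 0.558 -0.176  0.144]
nose [ 0.55748236 -0.19563881  0.09684092]
```

View pics/both3.png

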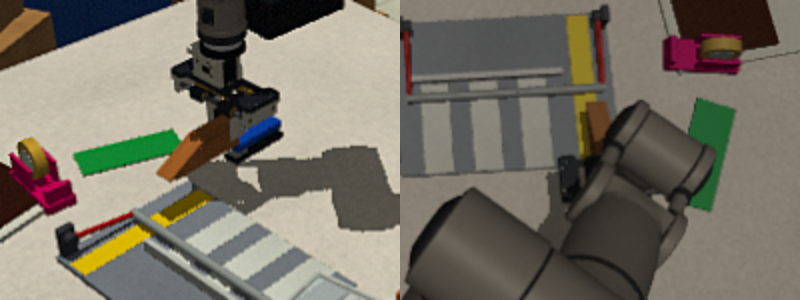

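Request:
step_arm(
  steps=[
    {"x": 0, "y": 0, "z": 0.06, "rx": 0, "ry": 0, "rz": 0, "claw": -1},
    {"x": 0, "y": 0, "z": 0.104, "rx": 0, "ry": 0, "rz": 0, "claw": -1},
    {"x": 0, "y": 0, "z": 0.104, "rx": 0, "ry": 0, "rz": 0, "claw": -1},
    {"x": -0.01, "y": 0, "z": 0.105, "rx": 0, "ry": 0, "rz": 0, "claw": -1},
    {"x": -0.02, "y": 0, "z": 0.105, "rx": 0, "ry": 0, "rz": 0, "claw": -1},
    {"x": -0.035, "y": 0, "z": 0.105, "rx": 0, "ry": 0, "rz": 0, "claw": -1},
    {"x": -0.05, "y": 0, "z": 0.105, "rx": 0, "ry": 0, "rz": 0, "claw": -1},
    {"x": -0.06, "y": 0, "z": 0.105, "rx": 0, "ry": 0, "rz": 0, "claw": -1},
    {"x": -0.07, "y": 0, "z": 0.105, "rx": 0, "ry": 0, "rz": 0, "claw": -1},
    {"x": -0.08, "y": 0, "z": 0.105, "rx": 0, "ry": 0, "rz": 0, "claw": -1},
  ],
)

```text
time: 6.27
tool_pos: [0.4644, -0.196, 0.0312]
tool_rot: [3.134, -0.022, -3.069]
contact_force: [-38.3, -9.0, 4.6]
opening: 0.0362
grip_force: 30.1
```

```bash
cat > bar.py <<'E'
from plan import *
def bar(tag):
    p=robot.observe(); print(np.round(p['time'],2),np.round(p['tool_pos'],4),np.round(p['tool_rot'],3),p['opening'],np.round(p['contact_force'],1))
    K=[]
    for n in("scene","top"):
        q,h,W=grab(n); c=proj(n,[.60,-.17,.03])[0].astype(int); k=q[max(c[1]-56,0):c[1]+56,c[0]-75:c[0]+75]; K.append(cv2.resize(k,(400,300),interpolation=cv2.INTER_CUBIC))
        d=(W[...,:2]-PO); a=np.radians(PY); X=d[...,0]*np.cos(a)+d[...,1]*np.sin(a); Y=-d[...,0]*np.sin(a)+d[...,1]*np.cos(a)
        m=(X>0)&(X<.036)&(abs(Y-.02)<.09)&(W[...,2]>.02)&(W[...,2]<.12); print(n,m.sum(),'bar z pct',np.round(np.percentile(W[m][:,2],[10,50,90]),4) if m.sum()>5 else '')
    cv2.imwrite(f"pics/{tag}.png",np.hstack(K))
E
python3 -c "
from bar import *; bar('b1')"
```

```text
6.27 [ 0.4644 -0.196   0.0312] [ 3.134 -0.022 -3.069] 0.03616914214826144 [-38.3  -9.    4.6]
scene 236 bar z pct [0.0241 0.0305 0.0344]
top 224 bar z pct [0.0283 0.0339 0.0384]
```

View pics/b1.png

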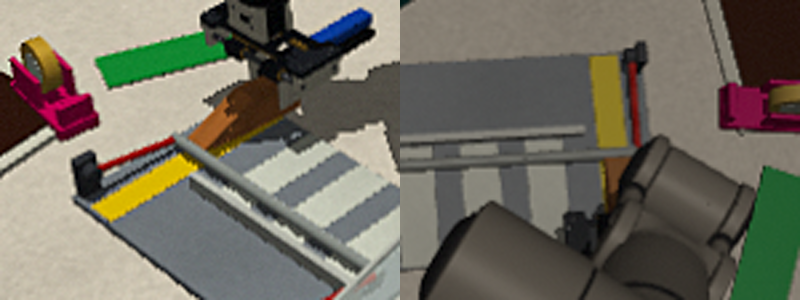

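Request:
step_arm(
  steps=[
    {"x": 0, "y": 0, "z": -0.003, "rx": 0, "ry": 0, "rz": 0, "claw": -1},
    {"x": -0.004, "y": 0, "z": -0.003, "rx": 0, "ry": 0, "rz": 0, "claw": -1},
    {"x": -0.008, "y": 0, "z": -0.003, "rx": 0, "ry": 0, "rz": 0, "claw": -1},
    {"x": -0.008, "y": 0, "z": -0.003, "rx": 0, "ry": 0, "rz": 0, "claw": -1},
  ],
  squeeze=60,
)

```text
time: 6.7
tool_pos: [0.4659, -0.196, 0.0326]
tool_rot: [3.132, -0.031, -3.07]
contact_force: [-51.8, -14.6, 7.9]
opening: 0.0356
grip_force: 60.4
```

Run:
```python
from plan import *
K=[]
for n in("scene","top"):
    q,_=read_camera(n); c=proj(n,[.56,-.19,.03])[0].astype(int)
    for X in ([.6008,-.1917,.036],): print(n,c,proj(n,X))
    k=q[c[1]-30:c[1]+30,c[0]-40:c[0]+40]; K.append(cv2.resize(k,(400,300),interpolation=cv2.INTER_CUBIC))
cv2.imwrite("pics/b2.png",np.hstack(K))
```

```text
scene [215 195] [[205.64377132 198.48777806]]
top [361 214] [[362.25821854 203.12645152]]
```

View pics/b2.png

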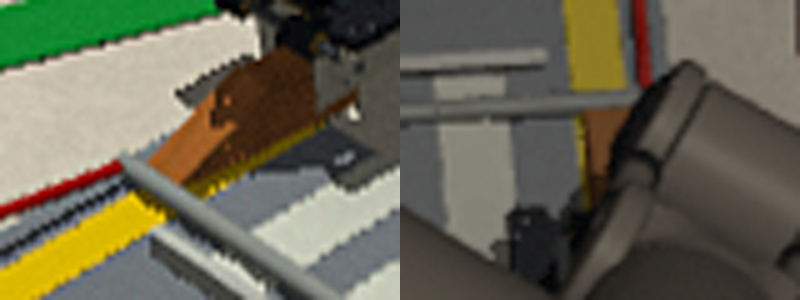

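Request:
step_arm(
  steps=[
    {"x": 0.008, "y": 0, "z": 0, "rx": 0, "ry": -0.03, "rz": 0, "claw": -1},
    {"x": 0.008, "y": 0, "z": 0.0, "rx": 0, "ry": -0.06, "rz": 0, "claw": -1},
    {"x": 0.004, "y": 0, "z": 0.0, "rx": 0, "ry": -0.06, "rz": 0, "claw": -1},
    {"x": 0, "y": 0, "z": 0.0, "rx": 0, "ry": -0.06, "rz": 0, "claw": -1},
    {"x": -0.004, "y": 0, "z": 0.0, "rx": 0, "ry": -0.06, "rz": 0, "claw": -1},
    {"x": -0.008, "y": 0, "z": 0.0, "rx": 0, "ry": -0.06, "rz": 0, "claw": -1},
    {"x": -0.008, "y": 0, "z": 0.0, "rx": 0, "ry": -0.06, "rz": 0, "claw": -1},
  ],
)

```text
time: 7.38
tool_pos: [0.4878, -0.1968, 0.0345]
tool_rot: [-3.141, 0.049, -3.069]
contact_force: [-0.2, -0.4, -1.6]
opening: 0.0358
grip_force: 59.6
```

```bash
python3 -c "
from bar import *; bar('b3')"
```

```text
7.38 [ 0.4878 -0.1968  0.0345] [-3.141  0.049 -3.069] 0.03576185133137756 [-0.2 -0.4 -1.6]
scene 232 bar z pct [0.0251 0.0309 0.0344]
top 218 bar z pct [0.0301 0.0346 0.0397]
```

View pics/b3.png

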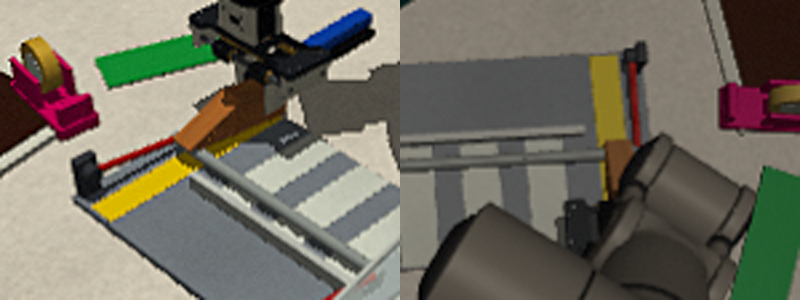

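Request:
step_arm(
  steps=[
    {"x": 0.05, "y": 0, "z": -0.01, "rx": 0, "ry": 0, "rz": 0, "claw": -1},
    {"x": 0.08, "y": 0, "z": -0.01, "rx": 0, "ry": 0.06, "rz": 0, "claw": -1},
    {"x": 0.1, "y": 0, "z": -0.02, "rx": 0, "ry": 0.06, "rz": 0, "claw": -1},
    {"x": 0.1, "y": 0, "z": -0.02, "rx": 0, "ry": 0.06, "rz": 0, "claw": -1},
  ],
)

```text
time: 7.82
tool_pos: [0.4085, -0.2017, 0.0457]
tool_rot: [3.14, -0.002, -3.071]
contact_force: [1.2, 0.1, -1.1]
opening: 0.0357
grip_force: 59.6
```

Run:
```python
from plan import *
p=robot.observe(); print(p['tool_pos'],p['tool_rot'],p['contact_force'])
for n in("scene","top"):
    q,h,W=grab(n); X,Y,Z=W[...,0],W[...,1],W[...,2]
    m=col(h,(5,80,60),(20,220,255))&(abs(Y+.2)<.04)&(X>.3)&(X<.65)&(Z>.02)&(Z<.12)
    P=W[m]; x=P[:,0]
    for lo in np.arange(.45,.60,.0075):
        s=P[(x>=lo)&(x<lo+.0075)]
        if len(s)>2: print(n,round(lo,4),len(s),np.round(np.percentile(s[:,1],[2,98]),3),np.round(np.percentile(s[:,2],[5,50,95]),4))
```

```text
[ 0.40852333 -0.20170426  0.04570117] [ 3.14031816e+00 -2.14150232e-03 -3.07103935e+00] [ 1.15775072  0.14220994 -1.10684326]
scene 0.45 20 [-0.21  -0.177] [0.0376 0.07   0.0819]
scene 0.4575 22 [-0.214 -0.178] [0.0396 0.0776 0.0841]
scene 0.465 19 [-0.21 -0.18] [0.0369 0.0736 0.0796]
scene 0.4725 25 [-0.216 -0.177] [0.0455 0.0703 0.0766]
scene 0.48 27 [-0.212 -0.177] [0.0388 0.0655 0.0716]
scene 0.4875 24 [-0.216 -0.179] [0.0444 0.0645 0.0708]
scene 0.495 30 [-0.216 -0.177] [0.0441 0.0607 0.0663]
scene 0.5025 21 [-0.213 -0.178] [0.0448 0.0585 0.0641]
scene 0.51 26 [-0.212 -0.177] [0.0442 0.055  0.0607]
scene 0.5175 18 [-0.212 -0.177] [0.0489 0.0515 0.0578]
scene 0.525 20 [-0.212 -0.181] [0.0465 0.0505 0.0546]
scene 0.5325 17 [-0.212 -0.173] [0.0437 0.0472 0.0507]
top 0.48 8 [-0.194 -0.181] [0.0645 0.0702 0.074 ]
top 0.4875 11 [-0.198 -0.183] [0.0577 0.0678 0.0689]
top 0.495 13 [-0.202 -0.182] [0.0604 0.0651 0.0668]
top 0.5025 18 [-0.208 -0.181] [0.0576 0.0628 0.0669]
top 0.51 21 [-0.214 -0.181] [0.0536 0.0582 0.0624]
top 0.5175 20 [-0.213 -0.18 ] [0.0504 0.055  0.0599]
top 0.525 18 [-0.212 -0.182] [0.0488 0.053  0.0564]
top 0.5325 13 [-0.215 -0.181] [0.0455 0.0496 0.0532]
```

Request:
step_arm(
  steps=[
    {"x": -0.053, "y": 0, "z": 0, "rx": 0, "ry": 0, "rz": 0, "claw": -1},
    {"x": -0.053, "y": 0, "z": 0.012, "rx": 0, "ry": 0, "rz": 0, "claw": -1},
    {"x": -0.053, "y": 0, "z": 0.022, "rx": 0, "ry": 0, "rz": 0, "claw": -1},
    {"x": -0.053, "y": 0, "z": 0.022, "rx": 0, "ry": 0, "rz": 0, "claw": -1},
    {"x": -0.053, "y": 0, "z": 0.022, "rx": 0, "ry": 0, "rz": 0, "claw": 0.3},
    {"x": -0.053, "y": 0, "z": 0.022, "rx": 0, "ry": 0, "rz": 0, "claw": 0.3},
    {"x": -0.053, "y": 0, "z": 0.022, "rx": 0, "ry": 0, "rz": 0, "claw": 0.3},
    {"x": -0.04, "y": 0, "z": 0.022, "rx": 0, "ry": 0, "rz": 0, "claw": 0.3},
    {"x": -0.04, "y": 0, "z": 0.022, "rx": 0, "ry": 0, "rz": 0, "claw": 0.3},
  ],
)

```text
time: 8.67
tool_pos: [0.439, -0.1998, 0.029]
tool_rot: [3.141, -0.001, -3.071]
contact_force: [-0.7, 0.1, -1.1]
opening: 0.0592
grip_force: 0.0
```

```bash
cat > wedge.py <<'E'
from plan import *
def wedge():
    p=robot.observe(); print(p['time'],p['tool_pos'],p['tool_rot'],p['contact_force'],p['opening'])
    a=np.radians(PY)
    for n in("scene","top"):
        q,h,W=grab(n); d=W[...,:2]-PO
        X=d[...,0]*np.cos(a)+d[...,1]*np.sin(a); Y=-d[...,0]*np.sin(a)+d[...,1]*np.cos(a); Z=W[...,2]
        m=col(h,(5,80,60),(20,220,255))&(abs(Y+.145)<.05)&(X>-.2)&(X<.17)&(Z>.008)&(Z<.12)
        P=np.c_[X[m],Y[m],Z[m]]; x=P[:,0]; 
        if len(P)==0: print(n,'none'); continue
        print(n,len(P),'press x range',np.round(np.percentile(x,[.5,99.5]),4),'noseend y',np.round(np.percentile(P[x>x.max()-.02][:,1],[3,97]),3))
        R=[]
        for lo in np.arange(x.min(),x.max(),.006):
            s=P[(x>=lo)&(x<lo+.006)]
            if len(s)>4: R.append((round(lo+.003,4),round(np.percentile(s[:,2],85),4)))
        print(R)
E
python3 -c "
from wedge import *; wedge()"
```

```text
8.6667 [ 0.43898048 -0.19983491  0.02902746] [ 3.14087306e+00 -1.14437528e-03 -3.07076764e+00] [-0.69247973  0.11228243 -1.06444342] 0.05918777252210106
scene 416 press x range [-0.1436  0.0014] noseend y [-0.169 -0.169]
[(np.float64(-0.141), np.float64(0.0558)), (np.float64(-0.135), np.float64(0.0588)), (np.float64(-0.129), np.float64(0.0584)), (np.float64(-0.123), np.float64(0.0597)), (np.float64(-0.117), np.float64(0.0609)), (np.float64(-0.111), np.float64(0.0593)), (np.float64(-0.105), np.float64(0.0556)), (np.float64(-0.099), np.float64(0.0577)), (np.float64(-0.093), np.float64(0.0561)), (np.float64(-0.087), np.float64(0.0387)), (np.float64(-0.081), np.float64(0.0584)), (np.float64(-0.075), np.float64(0.0561)), (np.float64(-0.069), np.float64(0.055)), (np.float64(-0.063), np.float64(0.0524)), (np.float64(-0.057), np.float64(0.0457)), (np.float64(-0.051), np.float64(0.0448)), (np.float64(-0.045), np.float64(0.0417)), (np.float64(-0.039), np.float64(0.0381)), (np.float64(-0.033), np.float64(0.0352)), (np.float64(-0.027), np.float64(0.0336)), (np.float64(-0.021), np.float64(0.0312)), (np.float64(-0.015), np.float64(0.0277)), (np.float64(-0.009), np.float64(0.0215)), (np.float64(-0.003), np.float64(0.0202))]
top 131 press x range [-0.0706 -0.0007] noseend y [-0.163 -0.13 ]
[(np.float64(-0.0677), np.float64(0.0528)), (np.float64(-0.0617), np.float64(0.0532)), (np.float64(-0.0557), np.float64(0.0471)), (np.float64(-0.0497), np.float64(0.0472)), (np.float64(-0.0437), np.float64(0.0413)), (np.float64(-0.0377), np.float64(0.041)), (np.float64(-0.0317), np.float64(0.0362)), (np.float64(-0.0257), np.float64(0.0317)), (np.float64(-0.0197), np.float64(0.028)), (np.float64(-0.0137), np.float64(0.0284)), (np.float64(-0.0077), np.float64(0.0232))]
```

Request:
step_arm(
  steps=[
    {"x": 0, "y": 0, "z": 0.006, "rx": 0, "ry": 0, "rz": 0, "claw": 0.3},
    {"x": 0, "y": 0, "z": 0.006, "rx": 0, "ry": 0, "rz": 0, "claw": -1},
    {"x": 0, "y": 0, "z": 0.006, "rx": 0, "ry": 0, "rz": 0, "claw": -1},
    {"x": 0, "y": 0, "z": 0.006, "rx": 0, "ry": 0, "rz": 0, "claw": -1},
    {"x": 0, "y": 0, "z": 0.006, "rx": 0, "ry": 0, "rz": 0, "claw": -1},
    {"x": -0.01, "y": 0, "z": 0.006, "rx": 0, "ry": 0, "rz": 0, "claw": -1},
    {"x": -0.02, "y": 0, "z": 0.006, "rx": 0, "ry": 0, "rz": 0, "claw": -1},
    {"x": -0.03, "y": 0, "z": 0.006, "rx": 0, "ry": 0, "rz": 0, "claw": -1},
    {"x": -0.038, "y": 0, "z": 0.006, "rx": 0, "ry": 0, "rz": 0, "claw": -1},
    {"x": -0.038, "y": 0, "z": 0.006, "rx": 0, "ry": 0, "rz": 0, "claw": -1},
  ],
  squeeze=60,
)

```text
time: 9.6
tool_pos: [0.4669, -0.1976, 0.0243]
tool_rot: [3.14, -0.007, -3.069]
contact_force: [-14.1, -3.5, 9.3]
opening: 0.0359
grip_force: 60.0
```

Request:
step_arm(
  steps=[
    {"x": -0.012, "y": 0, "z": 0, "rx": 0, "ry": 0, "rz": 0, "claw": -1},
    {"x": -0.024, "y": 0, "z": 0, "rx": 0, "ry": 0, "rz": 0, "claw": -1},
    {"x": -0.036, "y": 0, "z": 0, "rx": 0, "ry": 0, "rz": 0, "claw": -1},
    {"x": -0.048, "y": 0, "z": 0, "rx": 0, "ry": 0, "rz": 0, "claw": -1},
    {"x": -0.06, "y": 0, "z": 0, "rx": 0, "ry": 0, "rz": 0, "claw": -1},
  ],
)

```text
time: 10.02
tool_pos: [0.5074, -0.1936, 0.0241]
tool_rot: [3.137, -0.015, -3.069]
contact_force: [-29.0, -1.8, 18.5]
opening: 0.0359
grip_force: 60.0
```

Request:
step_arm(
  steps=[
    {"x": -0.012, "y": 0, "z": -0.002, "rx": 0, "ry": 0, "rz": 0, "claw": -1},
    {"x": -0.024, "y": 0, "z": -0.003, "rx": 0, "ry": 0, "rz": 0, "claw": -1},
    {"x": -0.036, "y": 0, "z": -0.004, "rx": 0, "ry": 0, "rz": 0, "claw": -1},
    {"x": -0.048, "y": 0, "z": -0.004, "rx": 0, "ry": 0, "rz": 0, "claw": -1},
    {"x": -0.06, "y": 0, "z": -0.004, "rx": 0, "ry": 0, "rz": 0, "claw": -1},
    {"x": -0.072, "y": 0, "z": -0.004, "rx": 0, "ry": 0, "rz": 0, "claw": -1},
    {"x": -0.078, "y": 0, "z": -0.004, "rx": 0, "ry": 0, "rz": 0, "claw": -1},
    {"x": -0.078, "y": 0, "z": -0.004, "rx": 0, "ry": 0, "rz": 0, "claw": -1},
  ],
)

```text
time: 10.68
tool_pos: [0.5721, -0.1896, 0.0257]
tool_rot: [3.14, -0.003, -3.07]
contact_force: [0.8, 2.7, -8.2]
opening: 0.0358
grip_force: 60.0
```

```bash
python3 -c "
from wedge import *; from bar import *; bar('b4'); wedge()"
```

```text
10.68 [ 0.5721 -0.1896  0.0257] [ 3.14e+00 -3.00e-03 -3.07e+00] 0.035769781624874084 [ 0.8  2.7 -8.2]
scene 301 bar z pct [0.0676 0.0734 0.1034]
top 214 bar z pct [0.0719 0.0769 0.0809]
10.7833 [ 0.57222397 -0.18965522  0.02638863] [ 3.13990397e+00 -8.92144950e-04 -3.07011249e+00] [ 0.80455671  4.24410537 -9.58314844] 0.035547494215660946
scene 428 press x range [-0.0261  0.1319] noseend y [-0.161 -0.123]
[(np.float64(-0.0257), np.float64(0.1181)), (np.float64(0.0043), np.float64(0.0617)), (np.float64(0.0103), np.float64(0.0364)), (np.float64(0.0163), np.float64(0.0825)), (np.float64(0.0223), np.float64(0.0491)), (np.float64(0.0283), np.float64(0.0595)), (np.float64(0.0343), np.float64(0.0609)), (np.float64(0.0403), np.float64(0.0606)), (np.float64(0.0463), np.float64(0.0598)), (np.float64(0.0523), np.float64(0.0606)), (np.float64(0.0583), np.float64(0.0592)), (np.float64(0.0643), np.float64(0.0554)), (np.float64(0.0703), np.float64(0.0515)), (np.float64(0.0763), np.float64(0.0485)), (np.float64(0.0823), np.float64(0.046)), (np.float64(0.0883), np.float64(0.0431)), (np.float64(0.0943), np.float64(0.0407)), (np.float64(0.1003), np.float64(0.0371)), (np.float64(0.1063), np.float64(0.0349)), (np.float64(0.1123), np.float64(0.0322)), (np.float64(0.1183), np.float64(0.0282)), (np.float64(0.1243), np.float64(0.0246)), (np.float64(0.1303), np.float64(0.0218))]
top 68 press x range [0.0624 0.1292] noseend y [-0.149 -0.127]
[(np.float64(0.089), np.float64(0.0431)), (np.float64(0.101), np.float64(0.0399)), (np.float64(0.107), np.float64(0.0329)), (np.float64(0.113), np.float64(0.0322)), (np.float64(0.119), np.float64(0.0288)), (np.float64(0.125), np.float64(0.0261))]
```

View pics/b4.png

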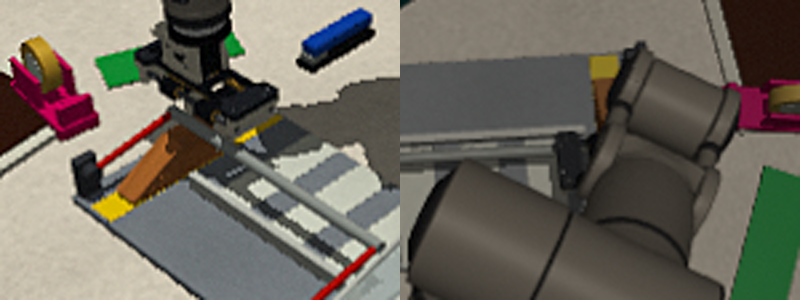

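Run:
```python
from plan import *
c=lambda L:[(150+u/3.2,150+v/3.2) for u,v in L]
T=onplane("top",c([(43,237),(352,180),(318,33),(25,90)]),.137); print('top roof',T.round(3))
S=onplane("scene",c([(460,252),(795,408),(695,548),(338,360)]),.137); print('scene roof',S.round(3))
# front edge is near-robot: 
for a,b in((T[0],T[1]),(T[3],T[2]),(T[0],T[3]),(T[1],T[2])): d=b-a; print(np.degrees(np.arctan2(d[1],d[0])).round(1),np.linalg.norm(d).round(3))
for a,b in((S[0],S[1]),(S[1],S[2]),(S[2],S[3]),(S[3],S[0])): d=b-a; print('s',np.degrees(np.arctan2(d[1],d[0])).round(1),np.linalg.norm(d).round(3))
kx,ky=.540,.343
plan([(.572,-.19,.0265,184,.3,3),(.56,-.19,.25,184,.3,7),(kx,ky,.25,266,0,15),(kx,ky,.146,266,0,4)],(.5735,-.1897,.0265,184.0))
```

```text
top roof [[0.495 0.497 0.137]
 [0.56  0.174 0.137]
 [0.724 0.214 0.137]
 [0.656 0.528 0.137]]
scene roof [[0.567 0.193 0.137]
 [0.498 0.502 0.137]
 [0.661 0.535 0.137]
 [0.729 0.22  0.137]]
-78.6 0.329
-77.9 0.321
11.0 0.164
13.9 0.168
s 102.4 0.317
s 11.4 0.166
s -77.9 0.322
s -170.5 0.165
CALL(10) from [ 5.74e-01 -1.90e-01  2.60e-02  1.84e+02]
   3 x {'x': 0.002, 'y': -0.0003, 'z': -0.0, 'rz': -0.0, 'claw': 0.3}
   7 x {'x': 0.018, 'y': 0.0009, 'z': -0.298, 'rz': -0.0, 'claw': 0.3}
CALL(7) from [  0.56  -0.19   0.25 184.  ]
   7 x {'x': -0.0126, 'y': 0.3892, 'z': -0.0, 'rz': -0.9978, 'claw': 0}
CALL(12) from [5.490e-01 1.020e-01 2.500e-01 2.289e+02]
   8 x {'x': -0.2344, 'y': 0.2205, 'z': -0.0, 'rz': -0.8244, 'claw': 0}
   4 x {'x': -0.2344, 'y': 0.2205, 'z': 0.1387, 'rz': -0.8244, 'claw': 0}
```

Request:
step_arm(
  steps=[
    {"x": 0, "y": 0, "z": 0, "rx": 0, "ry": 0, "rz": 0, "claw": 0.3},
    {"x": 0, "y": 0, "z": 0, "rx": 0, "ry": 0, "rz": 0, "claw": 0.3},
    {"x": 0, "y": 0, "z": 0, "rx": 0, "ry": 0, "rz": 0, "claw": 0.3},
    {"x": 0.018, "y": 0.001, "z": -0.06, "rx": 0, "ry": 0, "rz": 0, "claw": 0.3},
    {"x": 0.018, "y": 0.001, "z": -0.298, "rx": 0, "ry": 0, "rz": 0, "claw": 0.3},
    {"x": 0.018, "y": 0.001, "z": -0.298, "rx": 0, "ry": 0, "rz": 0, "claw": 0.3},
    {"x": 0.018, "y": 0.001, "z": -0.298, "rx": 0, "ry": 0, "rz": 0, "claw": 0.3},
    {"x": 0.018, "y": 0.001, "z": -0.298, "rx": 0, "ry": 0, "rz": 0, "claw": 0.3},
    {"x": 0.018, "y": 0.001, "z": -0.298, "rx": 0, "ry": 0, "rz": 0, "claw": 0.3},
    {"x": 0.018, "y": 0.001, "z": -0.298, "rx": 0, "ry": 0, "rz": 0, "claw": 0.3},
  ],
)

```text
time: 11.72
tool_pos: [0.561, -0.1924, 0.2581]
tool_rot: [-3.135, 0.011, -3.071]
contact_force: [-0.8, -0.3, 0.6]
opening: 0.0602
grip_force: 0.0
```

```bash
python3 -c "
from wedge import *; from bar import *; bar('b5'); wedge()
plan([(.539,.3425,.25,266,0,15),(.539,.3425,.146,266,0,4)])" | cut -c1-300
```

```text
11.72 [ 0.561  -0.1924  0.2581] [-3.135  0.011 -3.071] 0.0602081136361627 [-0.8 -0.3  0.6]
scene 244 bar z pct [0.0653 0.0708 0.0741]
top 230 bar z pct [0.0694 0.0748 0.0784]
11.8167 [ 0.55902588 -0.19138166  0.25217398] [-3.13982433e+00  2.76838861e-03 -3.07094835e+00] [-0.31543678  0.16581228 -0.2762156 ] 0.05940606089215139
scene 431 press x range [-0.0262  0.1292] noseend y [-0.169 -0.122]
[(np.float64(-0.0143), np.float64(0.0605)), (np.float64(-0.0023), np.float64(0.0598)), (np.float64(0.0037), np.float64(0.0232)), (np.float64(0.0097), np.float64(0.0252)), (np.float64(0.0157), np.float64(0.0366)), (np.float64(0.0217), np.float64(0.0352)), (np.float64(0.0277), np.float64(0.0575)), (np
top 46 press x range [0.0952 0.1308] noseend y [-0.159 -0.126]
[(np.float64(0.1093), np.float64(0.0304)), (np.float64(0.1153), np.float64(0.0299)), (np.float64(0.1213), np.float64(0.0244)), (np.float64(0.1273), np.float64(0.0193))]
CALL(7) from [   0.558   -0.191    0.25  -175.949]
   7 x {'x': -0.0135, 'y': 0.3896, 'z': -0.0002, 'rz': -0.9978, 'claw': 0}
CALL(12) from [ 5.48000e-01  1.01000e-01  2.50000e-01 -1.31049e+02]
   8 x {'x': -0.2348, 'y': 0.2199, 'z': -0.0002, 'rz': -0.8233, 'claw': 0}
   4 x {'x': -0.2348, 'y': 0.2199, 'z': 0.1385, 'rz': -0.8233, 'claw': 0}
```

Request:
step_arm(
  steps=[
    {"x": -0.0135, "y": 0.39, "z": 0, "rx": 0, "ry": 0, "rz": -0.998, "claw": 0},
    {"x": -0.0135, "y": 0.39, "z": 0, "rx": 0, "ry": 0, "rz": -0.998, "claw": 0},
    {"x": -0.0135, "y": 0.39, "z": 0, "rx": 0, "ry": 0, "rz": -0.998, "claw": 0},
    {"x": -0.0135, "y": 0.39, "z": 0, "rx": 0, "ry": 0, "rz": -0.998, "claw": 0},
    {"x": -0.0135, "y": 0.39, "z": 0, "rx": 0, "ry": 0, "rz": -0.998, "claw": 0},
    {"x": -0.0135, "y": 0.39, "z": 0, "rx": 0, "ry": 0, "rz": -0.998, "claw": 0},
    {"x": -0.0135, "y": 0.39, "z": 0, "rx": 0, "ry": 0, "rz": -0.998, "claw": 0},
    {"x": -0.0135, "y": 0.39, "z": 0, "rx": 0, "ry": 0, "rz": -0.998, "claw": 0},
  ],
)

```text
time: 12.58
tool_pos: [0.5466, 0.1082, 0.2493]
tool_rot: [3.137, 0.0, -2.279]
contact_force: [-0.7, 0.6, -0.5]
opening: 0.0462
grip_force: 0.0
```

Request:
step_arm(
  steps=[
    {"x": -0.235, "y": 0.22, "z": 0, "rx": 0, "ry": 0, "rz": -0.823, "claw": 0},
    {"x": -0.235, "y": 0.22, "z": 0, "rx": 0, "ry": 0, "rz": -0.823, "claw": 0},
    {"x": -0.235, "y": 0.22, "z": 0, "rx": 0, "ry": 0, "rz": -0.823, "claw": 0},
    {"x": -0.235, "y": 0.22, "z": 0, "rx": 0, "ry": 0, "rz": -0.823, "claw": 0},
    {"x": -0.235, "y": 0.22, "z": 0, "rx": 0, "ry": 0, "rz": -0.823, "claw": 0},
    {"x": -0.235, "y": 0.22, "z": 0, "rx": 0, "ry": 0, "rz": -0.823, "claw": 0},
    {"x": -0.235, "y": 0.22, "z": 0, "rx": 0, "ry": 0, "rz": -0.823, "claw": 0},
    {"x": -0.235, "y": 0.22, "z": 0, "rx": 0, "ry": 0, "rz": -0.823, "claw": 0},
    {"x": -0.235, "y": 0.22, "z": 0, "rx": 0, "ry": 0, "rz": -0.823, "claw": 0},
  ],
)

```text
time: 13.33
tool_pos: [0.5392, 0.342, 0.2493]
tool_rot: [3.139, -0.002, -1.641]
contact_force: [0.1, -0.7, 0.1]
opening: 0.046
grip_force: 0.0
```

Run:
```python
from plan import *
print(pose())
for n in("scene","top"):
    q,h,W=grab(n); X,Y,Z=W[...,0],W[...,1],W[...,2]
    m=col(h,(3,150,80),(16,255,255))&(Z>.14)&(Z<.2)&(Y>.25)&(Y<.45)&(X>.4)&(X<.65)
    if m.sum()>5: v,u=np.nonzero(m); print(n,m.sum(),rect(onplane(n,np.c_[u,v],.18)),rect(W[m]),W[m].mean(0).round(4))
```

```text
[  0.53917988   0.3420331    0.24934921 -94.0180051 ]
scene 272 (array([0.5553, 0.3534]), array([0.0788, 0.0386]), 85.9) (array([0.5413, 0.344 ]), array([0.0666, 0.0219]), 85.1) [0.5458 0.347  0.1684]
```

Request:
step_arm(
  steps=[
    {"x": 0, "y": 0, "z": 0.137, "rx": 0, "ry": 0, "rz": 0, "claw": 0},
    {"x": 0, "y": 0, "z": 0.137, "rx": 0, "ry": 0, "rz": 0, "claw": 0},
    {"x": 0, "y": 0, "z": 0.137, "rx": 0, "ry": 0, "rz": 0, "claw": 0},
    {"x": 0, "y": 0, "z": 0.137, "rx": 0, "ry": 0, "rz": 0, "claw": 0},
    {"x": 0, "y": 0, "z": 0.137, "rx": 0, "ry": 0, "rz": 0, "claw": -1},
    {"x": 0, "y": 0, "z": 0.137, "rx": 0, "ry": 0, "rz": 0, "claw": -1},
    {"x": 0, "y": 0, "z": 0.137, "rx": 0, "ry": 0, "rz": 0, "claw": -1},
    {"x": 0, "y": 0, "z": 0.137, "rx": 0, "ry": 0, "rz": 0, "claw": -1},
    {"x": 0, "y": 0, "z": 0.137, "rx": 0, "ry": 0, "rz": 0, "claw": -1},
  ],
  squeeze=15,
)

```text
time: 14.18
tool_pos: [0.5407, 0.3431, 0.1501]
tool_rot: [-3.138, 0.002, -1.64]
contact_force: [0.0, -0.8, 3.7]
opening: 0.0194
grip_force: 15.0
```

Request:
step_arm(
  steps=[
    {"x": 0, "y": 0, "z": 0, "rx": 0, "ry": 0, "rz": 0.04, "claw": -1},
    {"x": 0, "y": 0, "z": 0, "rx": 0, "ry": 0, "rz": 0.12, "claw": -1},
    {"x": 0, "y": 0, "z": 0, "rx": 0, "ry": 0, "rz": 0.21, "claw": -1},
    {"x": 0, "y": 0, "z": 0, "rx": 0, "ry": 0, "rz": 0.3, "claw": -1},
    {"x": 0, "y": 0, "z": 0, "rx": 0, "ry": 0, "rz": 0.39, "claw": -1},
    {"x": 0, "y": 0, "z": 0, "rx": 0, "ry": 0, "rz": 0.48, "claw": -1},
    {"x": 0, "y": 0, "z": 0, "rx": 0, "ry": 0, "rz": 0.57, "claw": -1},
    {"x": 0, "y": 0, "z": 0, "rx": 0, "ry": 0, "rz": 0.66, "claw": -1},
    {"x": 0, "y": 0, "z": 0, "rx": 0, "ry": 0, "rz": 0.75, "claw": -1},
    {"x": 0, "y": 0, "z": 0, "rx": 0, "ry": 0, "rz": 0.84, "claw": -1},
    {"x": 0, "y": 0, "z": 0, "rx": 0, "ry": 0, "rz": 0.92, "claw": -1},
    {"x": 0, "y": 0, "z": 0, "rx": 0, "ry": 0, "rz": 1, "claw": -1},
  ],
)

```text
time: 15.18
tool_pos: [0.5407, 0.3432, 0.1501]
tool_rot: [-3.14, 0.004, -2.429]
contact_force: [2.1, -1.8, 3.1]
opening: 0.0187
grip_force: 15.0
```

Request:
step_arm(
  steps=[
    {"x": 0, "y": 0, "z": 0, "rx": 0, "ry": 0, "rz": 0.09, "claw": -1},
    {"x": 0, "y": 0, "z": 0, "rx": 0, "ry": 0, "rz": 0.18, "claw": -1},
    {"x": 0, "y": 0, "z": 0, "rx": 0, "ry": 0, "rz": 0.27, "claw": -1},
    {"x": 0, "y": 0, "z": 0, "rx": 0, "ry": 0, "rz": 0.36, "claw": -1},
    {"x": 0, "y": 0, "z": 0, "rx": 0, "ry": 0, "rz": 0.45, "claw": -1},
    {"x": 0, "y": 0, "z": 0, "rx": 0, "ry": 0, "rz": 0.54, "claw": -1},
    {"x": 0, "y": 0, "z": 0, "rx": 0, "ry": 0, "rz": 0.6, "claw": -1},
    {"x": 0, "y": 0, "z": 0, "rx": 0, "ry": 0, "rz": 0.645, "claw": -1},
    {"x": 0, "y": 0, "z": 0, "rx": 0, "ry": 0, "rz": 0.645, "claw": -1},
    {"x": 0, "y": 0, "z": 0, "rx": 0, "ry": 0, "rz": 0.645, "claw": 0},
    {"x": 0, "y": 0, "z": 0, "rx": 0, "ry": 0, "rz": 0.645, "claw": 0},
    {"x": 0, "y": 0, "z": 0, "rx": 0, "ry": 0, "rz": 0.645, "claw": 0},
  ],
)

```text
time: 16.18
tool_pos: [0.5387, 0.3429, 0.1478]
tool_rot: [3.141, -0.001, -2.931]
contact_force: [-0.2, 0.1, 0.5]
opening: 0.0341
grip_force: 0.0
```

Request:
step_arm(
  steps=[
    {"x": 0, "y": 0, "z": -0.14, "rx": 0, "ry": 0, "rz": 0, "claw": 0},
    {"x": 0, "y": 0, "z": -0.14, "rx": 0, "ry": 0, "rz": 0, "claw": 0.4},
    {"x": 0, "y": 0, "z": -0.14, "rx": 0, "ry": 0, "rz": 0, "claw": 0.4},
    {"x": 0, "y": 0, "z": -0.14, "rx": 0, "ry": 0, "rz": 0, "claw": 0.4},
  ],
)

```text
time: 16.52
tool_pos: [0.541, 0.3439, 0.2593]
tool_rot: [3.139, 0.01, -2.931]
contact_force: [0.7, -0.2, 0.4]
opening: 0.0608
grip_force: 0.0
```

```bash
cat > box.py <<'E'
from plan import *
def boxes(tag=None):
    print(pose())
    K=[]
    for n in("scene","top"):
        q,h,W=grab(n); X,Y,Z=W[...,0],W[...,1],W[...,2]
        m=((q.max(-1)<110)&(q[...,2].astype(int)>q[...,0]+8))&(Z>.045)&(Z<.09)&(Y>-.2)&(Y<.5)&(X>.33)&(X<.68)
        k,l,s,c=cv2.connectedComponentsWithStats(m.astype(np.uint8))
        for i in range(1,k):
            if s[i,4]>40: v,u=np.nonzero(l==i); print(n,'comp',s[i,4],rect(onplane(n,np.c_[u,v],.062)),np.percentile(W[l==i][:,2],[10,50,90]).round(4))
        c=proj(n,[.50,.30,.06])[0].astype(int); k=q[max(c[1]-75,0):c[1]+75,max(c[0]-100,0):c[0]+100]; K.append(cv2.resize(k,(400,300),interpolation=cv2.INTER_CUBIC))
    if tag: cv2.imwrite(f"pics/{tag}.png",np.hstack(K))
E
python3 -c "
from box import *; boxes('s1')"
```

```text
[   0.54096541    0.3439483     0.25934219 -167.95819635]
scene comp 44 (array([ 0.6247, -0.1684]), array([0.0479, 0.047 ]), 81.0) [0.0459 0.0523 0.0617]
scene comp 218 (array([0.4299, 0.3302]), array([0.0556, 0.0512]), 8.1) [0.0557 0.059  0.0619]
scene comp 196 (array([0.6651, 0.3713]), array([0.0539, 0.036 ]), -83.8) [0.0571 0.0608 0.0636]
top comp 62 (array([0.6319, 0.1333]), array([0.0896, 0.0095]), 3.9) [0.0576 0.0653 0.0718]
top comp 108 (array([ 0.6331, -0.1821]), array([0.0496, 0.0331]), 4.2) [0.0475 0.057  0.0612]
top comp 113 (array([ 0.5709, -0.1822]), array([0.0474, 0.0359]), 0.7) [0.055  0.0595 0.065 ]
top comp 131 (array([0.5415, 0.2504]), array([0.048 , 0.0466]), -80.4) [0.0586 0.0627 0.0672]
```

View pics/s1.png

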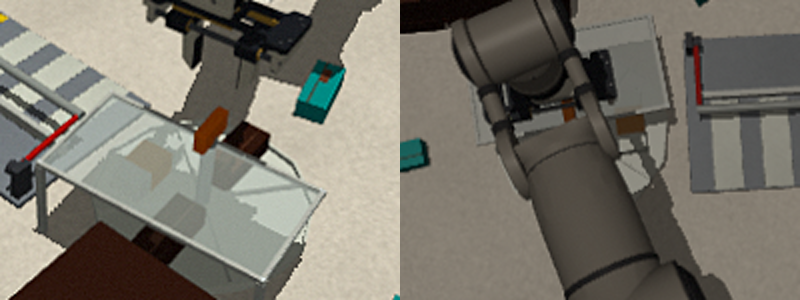

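Run:
```python
from plan import *
q,h,W=grab("scene"); X,Y,Z=W[...,0],W[...,1],W[...,2]
m=(q.max(-1)<120)&(Z>.057)&(Z<.07)&(abs(Y-.33)<.07)&(X>.37)&(X<.50)
P=W[m]; print(len(P),rect(P))
for lo in np.arange(.38,.5,.01):
    s=P[(P[:,0]>=lo)&(P[:,0]<lo+.01)]
    if len(s)>3: print(round(lo+.005,3),len(s),np.percentile(s[:,1],[3,97]).round(4),np.median(s[:,2]).round(4))
g=np.array([.540,.343])+.120*np.array([np.cos(np.radians(192)),np.sin(np.radians(192))]); print(g)
plan([(.42,.31,.25,192,1,6),(*g,.15,192,1,4),(*g,.028,192,1,5)])
```

```text
194 (array([0.4291, 0.326 ]), array([0.0575, 0.0475]), 8.2)
0.395 4 [0.3313 0.3409] 0.059
0.405 27 [0.3004 0.3437] 0.059
0.415 36 [0.3036 0.3474] 0.0601
0.425 31 [0.3039 0.3467] 0.0593
0.435 39 [0.3039 0.3487] 0.0597
0.445 33 [0.3061 0.3499] 0.0593
0.455 23 [0.3089 0.3464] 0.0601
[0.42262229 0.3180506 ]
CALL(10) from [   0.539    0.343    0.252 -167.979]
   6 x {'x': 0.1638, 'y': -0.0097, 'z': 0.0027, 'rz': 0.0005, 'claw': 1}
   4 x {'x': 0.1582, 'y': 0.0001, 'z': 0.136, 'rz': 0.0005, 'claw': 1}
CALL(5) from [ 4.23e-01  3.18e-01  1.50e-01 -1.68e+02]
   5 x {'x': -0.0, 'y': 0.0, 'z': 0.1627, 'rz': -0.0, 'claw': 1}
```

Request:
step_arm(
  steps=[
    {"x": 0.157, "y": -0.007, "z": 0, "rx": 0, "ry": 0, "rz": 0.05, "claw": 1},
    {"x": 0.157, "y": -0.007, "z": 0, "rx": 0, "ry": 0, "rz": 0.05, "claw": 1},
    {"x": 0.157, "y": -0.007, "z": 0, "rx": 0, "ry": 0, "rz": 0.05, "claw": 1},
    {"x": 0.157, "y": -0.007, "z": 0.0, "rx": 0, "ry": 0, "rz": 0.05, "claw": 1},
    {"x": 0.157, "y": -0.007, "z": 0.07, "rx": 0, "ry": 0, "rz": 0.05, "claw": 1},
    {"x": 0.157, "y": -0.007, "z": 0.136, "rx": 0, "ry": 0, "rz": 0.05, "claw": 1},
    {"x": 0.157, "y": -0.007, "z": 0.136, "rx": 0, "ry": 0, "rz": 0.05, "claw": 1},
    {"x": 0.157, "y": -0.007, "z": 0.136, "rx": 0, "ry": 0, "rz": 0.05, "claw": 1},
  ],
)

```text
time: 17.33
tool_pos: [0.4219, 0.3114, 0.1452]
tool_rot: [-3.138, -0.012, -2.971]
contact_force: [-0.9, 0.0, -0.3]
opening: 0.092
grip_force: 0.0
```

Request:
step_arm(
  steps=[
    {"x": -0.003, "y": 0.0165, "z": 0.05, "rx": 0, "ry": 0, "rz": 0, "claw": 1},
    {"x": -0.003, "y": 0.0165, "z": 0.1, "rx": 0, "ry": 0, "rz": 0, "claw": 1},
    {"x": -0.003, "y": 0.0165, "z": 0.151, "rx": 0, "ry": 0, "rz": 0, "claw": 1},
    {"x": -0.003, "y": 0.0165, "z": 0.151, "rx": 0, "ry": 0, "rz": 0, "claw": 1},
    {"x": -0.003, "y": 0.0165, "z": 0.151, "rx": 0, "ry": 0, "rz": 0, "claw": -1},
    {"x": -0.003, "y": 0.0165, "z": 0.151, "rx": 0, "ry": 0, "rz": 0, "claw": -1},
    {"x": -0.003, "y": 0.0165, "z": 0.151, "rx": 0, "ry": 0, "rz": 0, "claw": -1},
    {"x": -0.003, "y": 0.0165, "z": 0.151, "rx": 0, "ry": 0, "rz": 0, "claw": -1},
    {"x": -0.003, "y": 0.0165, "z": 0.151, "rx": 0, "ry": 0, "rz": 0, "claw": -1},
  ],
  squeeze=40,
)

```text
time: 18.08
tool_pos: [0.4264, 0.3264, 0.0399]
tool_rot: [3.14, 0.003, -2.972]
contact_force: [0.4, 0.7, -0.5]
opening: 0.0629
grip_force: 0.0
```

Request:
step_arm(
  steps=[
    {"x": 0, "y": 0, "z": 0, "rx": 0, "ry": 0, "rz": 0, "claw": -1},
    {"x": 0, "y": 0, "z": 0, "rx": 0, "ry": 0, "rz": 0, "claw": -1},
    {"x": 0, "y": 0, "z": 0, "rx": 0, "ry": 0, "rz": 0, "claw": -1},
    {"x": 0, "y": 0, "z": 0, "rx": 0, "ry": 0, "rz": 0, "claw": -1},
  ],
)

```text
time: 18.42
tool_pos: [0.4256, 0.3259, 0.0386]
tool_rot: [3.141, 0.001, -2.972]
contact_force: [-1.1, -1.1, 6.5]
opening: 0.0477
grip_force: 39.5
```

Run:
```python
from plan import *
a=press(-.107,.04); print(a, press(-.035,.04))
s=pose(); s[2]-=.003
plan([(*s[:2],.15,s[3],-1,4),(*a,.15,-176.1,-1,8),(*a,.045,-176.1,-1,5)],s)
```

```text
[ 0.46152717 -0.01437026] [ 0.53336044 -0.00947316]
CALL(12) from [ 4.2600e-01  3.2600e-01  3.6000e-02 -1.7026e+02]
   4 x {'x': -0.0, 'y': 0.0, 'z': -0.1525, 'rz': -0.0, 'claw': -1}
   8 x {'x': 0.0296, 'y': -0.4552, 'z': -0.1525, 'rz': 0.1298, 'claw': -1}
CALL(5) from [ 4.620e-01 -1.400e-02  1.500e-01 -1.761e+02]
   5 x {'x': -0.0, 'y': 0.0, 'z': 0.14, 'rz': -0.0, 'claw': -1}
```

Request:
step_arm(
  steps=[
    {"x": 0, "y": 0, "z": -0.04, "rx": 0, "ry": 0, "rz": 0, "claw": -1},
    {"x": 0, "y": 0, "z": -0.09, "rx": 0, "ry": 0, "rz": 0, "claw": -1},
    {"x": 0, "y": 0, "z": -0.1525, "rx": 0, "ry": 0, "rz": 0, "claw": -1},
    {"x": 0.03, "y": -0.455, "z": -0.1525, "rx": 0, "ry": 0, "rz": 0.13, "claw": -1},
    {"x": 0.03, "y": -0.455, "z": -0.1525, "rx": 0, "ry": 0, "rz": 0.13, "claw": -1},
    {"x": 0.03, "y": -0.455, "z": -0.1525, "rx": 0, "ry": 0, "rz": 0.13, "claw": -1},
    {"x": 0.03, "y": -0.455, "z": -0.1525, "rx": 0, "ry": 0, "rz": 0.13, "claw": -1},
    {"x": 0.03, "y": -0.455, "z": -0.1525, "rx": 0, "ry": 0, "rz": 0.13, "claw": -1},
    {"x": 0.03, "y": -0.455, "z": -0.1525, "rx": 0, "ry": 0, "rz": 0.13, "claw": -1},
    {"x": 0.03, "y": -0.455, "z": -0.1525, "rx": 0, "ry": 0, "rz": 0.13, "claw": -1},
    {"x": 0.03, "y": -0.455, "z": -0.1525, "rx": 0, "ry": 0, "rz": 0.13, "claw": -1},
    {"x": 0.03, "y": -0.455, "z": -0.1525, "rx": 0, "ry": 0, "rz": 0.13, "claw": -1},
  ],
)

```text
time: 19.42
tool_pos: [0.4615, -0.0195, 0.1524]
tool_rot: [-3.14, 0.001, -3.078]
contact_force: [0.9, 0.3, -1.2]
opening: 0.0477
grip_force: 40.0
```

Request:
step_arm(
  steps=[
    {"x": 0, "y": 0, "z": 0.05, "rx": 0, "ry": 0, "rz": 0, "claw": -1},
    {"x": 0, "y": 0, "z": 0.1, "rx": 0, "ry": 0, "rz": 0, "claw": -1},
    {"x": 0, "y": 0, "z": 0.13, "rx": 0, "ry": 0, "rz": 0, "claw": -1},
    {"x": 0, "y": 0, "z": 0.14, "rx": 0, "ry": 0, "rz": 0, "claw": -1},
    {"x": 0, "y": 0, "z": 0.14, "rx": 0, "ry": 0, "rz": 0, "claw": -1},
  ],
)

```text
time: 19.83
tool_pos: [0.4596, -0.0138, 0.0457]
tool_rot: [3.14, -0.004, -3.074]
contact_force: [0.8, 1.2, -1.4]
opening: 0.0475
grip_force: 40.0
```

```bash
cat > inpress.py <<'E'
from plan import *
def inpress(zmin=.03,zmax=.1):
    p=robot.observe(); print(round(p['time'],2),p['tool_pos'],p['tool_rot'],p['contact_force'].round(1) if hasattr(p['contact_force'],'round') else p['contact_force'],p['opening'])
    a=np.radians(PY); d=p['tool_pos'][:2]-PO; print('tcp press',d[0]*np.cos(a)+d[1]*np.sin(a),-d[0]*np.sin(a)+d[1]*np.cos(a))
    for n in("scene","top"):
        q,h,W=grab(n); d=W[...,:2]-PO
        X=d[...,0]*np.cos(a)+d[...,1]*np.sin(a); Y=-d[...,0]*np.sin(a)+d[...,1]*np.cos(a); Z=W[...,2]
        m=((q.max(-1)<120)&(q[...,2].astype(int)>q[...,0]+8))&(Z>zmin)&(Z<zmax)&(Y>-.11)&(Y<.17)&(X>-.2)&(X<.06)
        k,l,s,c=cv2.connectedComponentsWithStats(m.astype(np.uint8))
        for i in range(1,k):
            if s[i,4]>25:
                P=np.c_[X[l==i],Y[l==i],Z[l==i]]; P2=P[P[:,2]>np.percentile(P[:,2],90)-.008]
                print(n,len(P2),'c,size,ang(press)',rect(P2),'x',np.percentile(P2[:,0],[1,99]).round(4),'z',np.percentile(P2[:,2],[5,50,95]).round(4))
                for lo in np.arange(P2[:,0].min(),P2[:,0].max(),.02):
                    s2=P2[(P2[:,0]>=lo)&(P2[:,0]<lo+.02)]
                    if len(s2)>5: print('   ',round(lo+.01,3),np.percentile(s2[:,1],[3,97]).round(4),np.median(s2[:,2]).round(4))
E
python3 -c "
from inpress import *; inpress()"
```

```text
19.83 [ 0.45961554 -0.01383528  0.04568849] [ 3.14026329 -0.00427383 -3.07359369] [ 0.8  1.2 -1.4] 0.047458140837226014
tcp press -0.10887081799489434 0.040663768965832035
scene 278 c,size,ang(press) (array([-0.0696,  0.0417]), array([0.0942, 0.0868]), -4.2) x [-0.1152 -0.0253] z [0.0641 0.0668 0.088 ]
    -0.109 [0.0013 0.085 ] 0.0683
    -0.089 [0.0057 0.084 ] 0.0681
    -0.069 [0.0202 0.0657] 0.066
    -0.049 [0.0193 0.065 ] 0.066
    -0.029 [0.0233 0.0668] 0.0658
```

Request:
step_arm(
  steps=[
    {"x": 0, "y": 0, "z": 0.015, "rx": 0, "ry": 0, "rz": 0, "claw": -1},
    {"x": 0, "y": 0, "z": 0.026, "rx": 0, "ry": 0, "rz": 0, "claw": -1},
    {"x": 0, "y": 0, "z": 0.026, "rx": 0, "ry": 0, "rz": 0, "claw": -1},
    {"x": -0.02, "y": 0, "z": 0.026, "rx": 0, "ry": 0, "rz": 0, "claw": -1},
    {"x": -0.04, "y": 0, "z": 0.026, "rx": 0, "ry": 0, "rz": 0, "claw": -1},
    {"x": -0.06, "y": 0, "z": 0.026, "rx": 0, "ry": 0, "rz": 0, "claw": -1},
    {"x": -0.08, "y": 0, "z": 0.026, "rx": 0, "ry": 0, "rz": 0, "claw": -1},
    {"x": -0.09, "y": 0, "z": 0.026, "rx": 0, "ry": 0, "rz": 0, "claw": -1},
  ],
)

```text
time: 20.6
tool_pos: [0.5306, -0.0097, 0.029]
tool_rot: [-3.141, 0.003, -3.073]
contact_force: [-1.0, -0.4, -0.6]
opening: 0.0476
grip_force: 40.0
```

Request:
step_arm(
  steps=[
    {"x": -0.005, "y": 0, "z": 0, "rx": 0, "ry": 0, "rz": 0, "claw": -1},
    {"x": -0.01, "y": 0, "z": 0, "rx": 0, "ry": 0, "rz": 0, "claw": -1},
    {"x": -0.014, "y": 0, "z": 0, "rx": 0, "ry": 0, "rz": 0, "claw": -1},
    {"x": -0.014, "y": 0, "z": 0, "rx": 0, "ry": 0, "rz": 0, "claw": -1},
  ],
)

```text
time: 20.93
tool_pos: [0.537, -0.0089, 0.0275]
tool_rot: [3.141, -0.004, -3.074]
contact_force: [-3.4, -0.2, -0.8]
opening: 0.0478
grip_force: 40.0
```

```bash
python3 -c "
from inpress import *; inpress()"
```

```text
20.93 [ 0.53696304 -0.00885043  0.02746185] [ 3.14084941 -0.00395479 -3.07365115] [-3.4 -0.2 -0.8] 0.04780408713152301
tcp press -0.031363386603709166 0.04037625936465128
scene 38 c,size,ang(press) (array([-0.0299,  0.1077]), array([0.0699, 0.0443]), -2.3) x [-0.0636  0.0054] z [0.0894 0.0959 0.0998]
    -0.054 [0.1248 0.129 ] 0.0967
    -0.034 [0.1249 0.128 ] 0.0953
    -0.014 [0.1244 0.1286] 0.0951
    0.006 [0.0866 0.1282] 0.0959
scene 123 c,size,ang(press) (array([0.0345, 0.0434]), array([0.0513, 0.039 ]), 85.5) x [0.0165 0.0527] z [0.0434 0.0472 0.051 ]
    0.024 [0.0219 0.067 ] 0.0472
    0.044 [0.0198 0.0662] 0.0471
```

Request:
step_arm(
  steps=[
    {"x": -0.004, "y": 0, "z": 0.002, "rx": 0, "ry": 0, "rz": 0, "claw": -1},
    {"x": -0.008, "y": 0, "z": 0.002, "rx": 0, "ry": 0, "rz": 0, "claw": -1},
    {"x": -0.008, "y": 0, "z": 0.002, "rx": 0, "ry": 0, "rz": 0, "claw": -1},
  ],
)

```text
time: 21.28
tool_pos: [0.5374, -0.0084, 0.025]
tool_rot: [3.14, -0.016, -3.073]
contact_force: [-21.9, -2.5, 8.7]
opening: 0.0478
grip_force: 40.0
```

Run:
```python
from plan import *
s=np.array([.5374+.007-.004,-.0084,.025,-176.1])
plan([(.54,-.0084,.15,-176.1,.4,4),(.50,.0,.25,-176.1,.4,4)],s)
plan([(.54,.343,.25,-168,0,10),(.54,.343,.148,-168,0,4)],(.50,0,.25,-176.1))
```

```text
CALL(8) from [ 5.400e-01 -8.000e-03  2.500e-02 -1.761e+02]
   4 x {'x': 0.0005, 'y': 0.0, 'z': -0.1667, 'rz': -0.0, 'claw': 0.4}
   4 x {'x': 0.053, 'y': 0.0148, 'z': -0.3, 'rz': -0.0, 'claw': 0.4}
CALL(10) from [   0.5     0.      0.25 -176.1 ]
   10 x {'x': -0.0843, 'y': 0.4526, 'z': -0.0, 'rz': -0.18, 'claw': 0}
CALL(4) from [   0.54     0.343    0.25  -168.   ]
   4 x {'x': -0.0, 'y': 0.0, 'z': 0.136, 'rz': -0.0, 'claw': 0}
```

Request:
step_arm(
  steps=[
    {"x": 0.006, "y": 0, "z": 0, "rx": 0, "ry": 0, "rz": 0, "claw": -1},
    {"x": 0.006, "y": 0, "z": 0, "rx": 0, "ry": 0, "rz": 0, "claw": 0.4},
    {"x": 0.006, "y": 0, "z": 0, "rx": 0, "ry": 0, "rz": 0, "claw": 0.4},
    {"x": 0.006, "y": 0, "z": 0, "rx": 0, "ry": 0, "rz": 0, "claw": 0.4},
    {"x": 0.006, "y": 0, "z": -0.05, "rx": 0, "ry": 0, "rz": 0, "claw": 0.4},
    {"x": 0.006, "y": 0, "z": -0.1, "rx": 0, "ry": 0, "rz": 0, "claw": 0.4},
    {"x": 0.006, "y": 0, "z": -0.15, "rx": 0, "ry": 0, "rz": 0, "claw": 0.4},
    {"x": 0.05, "y": 0, "z": -0.3, "rx": 0, "ry": 0, "rz": 0, "claw": 0.4},
    {"x": 0.05, "y": 0, "z": -0.3, "rx": 0, "ry": 0, "rz": 0, "claw": 0.4},
    {"x": 0.05, "y": 0, "z": -0.3, "rx": 0, "ry": 0, "rz": 0, "claw": 0.4},
    {"x": 0.05, "y": 0, "z": -0.3, "rx": 0, "ry": 0, "rz": 0, "claw": 0.4},
  ],
)

```text
time: 22.2
tool_pos: [0.5097, -0.0116, 0.2591]
tool_rot: [-3.138, 0.014, -3.073]
contact_force: [0.6, -0.1, 0.3]
opening: 0.0643
grip_force: 0.0
```

Run:
```python
from inpress import *
inpress()
plan([(.54,.343,.25,-168,0,11),(.54,.343,.148,-168,0,4)])
```

```text
22.2 [ 0.50967465 -0.0115683   0.25906762] [-3.13826839  0.01379126 -3.07344894] [ 0.6 -0.1  0.3] 0.064306387988503
tcp press -0.058773436447142266 0.03952070769626227
scene 157 c,size,ang(press) (array([-0.0205,  0.0448]), array([0.0833, 0.0567]), 11.7) x [-0.0593 -0.0055] z [0.041  0.0451 0.0494]
    -0.05 [0.0192 0.0666] 0.0452
    -0.03 [0.0178 0.0649] 0.0445
    -0.01 [0.0223 0.0648] 0.0455
scene 136 c,size,ang(press) (array([0.035 , 0.0425]), array([0.0523, 0.0373]), -86.5) x [0.0155 0.0525] z [0.0419 0.0452 0.0484]
    0.025 [0.0196 0.0667] 0.0451
    0.045 [0.0175 0.0657] 0.0454
top 68 c,size,ang(press) (array([-0.0478,  0.0393]), array([0.0427, 0.0266]), 88.3) x [-0.0611 -0.0349] z [0.0454 0.0494 0.0529]
    -0.051 [0.0209 0.0592] 0.0492
    -0.031 [0.0201 0.0438] 0.0503
CALL(11) from [ 5.08000e-01 -1.10000e-02  2.53000e-01 -1.76108e+02]
   11 x {'x': -0.0742, 'y': 0.4684, 'z': 0.0041, 'rz': -0.1802, 'claw': 0}
CALL(4) from [   0.54     0.343    0.25  -168.   ]
   4 x {'x': -0.0, 'y': 0.0, 'z': 0.136, 'rz': -0.0, 'claw': 0}
```

Request:
step_arm(
  steps=[
    {"x": -0.074, "y": 0.468, "z": 0.004, "rx": 0, "ry": 0, "rz": -0.18, "claw": 0},
    {"x": -0.074, "y": 0.468, "z": 0.004, "rx": 0, "ry": 0, "rz": -0.18, "claw": 0},
    {"x": -0.074, "y": 0.468, "z": 0.004, "rx": 0, "ry": 0, "rz": -0.18, "claw": 0},
    {"x": -0.074, "y": 0.468, "z": 0.004, "rx": 0, "ry": 0, "rz": -0.18, "claw": 0},
    {"x": -0.074, "y": 0.468, "z": 0.004, "rx": 0, "ry": 0, "rz": -0.18, "claw": 0},
    {"x": -0.074, "y": 0.468, "z": 0.004, "rx": 0, "ry": 0, "rz": -0.18, "claw": 0},
    {"x": -0.074, "y": 0.468, "z": 0.004, "rx": 0, "ry": 0, "rz": -0.18, "claw": 0},
    {"x": -0.074, "y": 0.468, "z": 0.004, "rx": 0, "ry": 0, "rz": -0.18, "claw": 0},
    {"x": -0.074, "y": 0.468, "z": 0.004, "rx": 0, "ry": 0, "rz": -0.18, "claw": 0},
    {"x": -0.074, "y": 0.468, "z": 0.004, "rx": 0, "ry": 0, "rz": -0.18, "claw": 0},
    {"x": -0.074, "y": 0.468, "z": 0.004, "rx": 0, "ry": 0, "rz": -0.18, "claw": 0},
  ],
)

```text
time: 23.22
tool_pos: [0.5383, 0.3439, 0.2455]
tool_rot: [-3.141, -0.003, -2.93]
contact_force: [-0.8, -1.0, -0.3]
opening: 0.046
grip_force: 0.0
```

Request:
step_arm(
  steps=[
    {"x": 0, "y": 0, "z": 0.136, "rx": 0, "ry": 0, "rz": 0, "claw": 0},
    {"x": 0, "y": 0, "z": 0.136, "rx": 0, "ry": 0, "rz": 0, "claw": 0},
    {"x": 0, "y": 0, "z": 0.136, "rx": 0, "ry": 0, "rz": 0, "claw": 0},
    {"x": 0, "y": 0, "z": 0.136, "rx": 0, "ry": 0, "rz": 0, "claw": 0},
    {"x": 0, "y": 0, "z": 0.136, "rx": 0, "ry": 0, "rz": 0, "claw": -1},
    {"x": 0, "y": 0, "z": 0.136, "rx": 0, "ry": 0, "rz": 0, "claw": -1},
    {"x": 0, "y": 0, "z": 0.136, "rx": 0, "ry": 0, "rz": 0, "claw": -1},
    {"x": 0, "y": 0, "z": 0.136, "rx": 0, "ry": 0, "rz": 0, "claw": -1},
    {"x": 0, "y": 0, "z": 0.136, "rx": 0, "ry": 0, "rz": 0, "claw": -1},
    {"x": 0, "y": 0, "z": 0.136, "rx": 0, "ry": 0, "rz": 0, "claw": -1},
  ],
  squeeze=15,
)

```text
time: 24.05
tool_pos: [0.5392, 0.3427, 0.147]
tool_rot: [3.141, 0.001, -2.932]
contact_force: [0.1, -0.6, 1.7]
opening: 0.0185
grip_force: 15.0
```

Request:
step_arm(
  steps=[
    {"x": 0, "y": 0, "z": 0, "rx": 0, "ry": 0, "rz": 0.04, "claw": -1},
    {"x": 0, "y": 0, "z": 0, "rx": 0, "ry": 0, "rz": 0.12, "claw": -1},
    {"x": 0, "y": 0, "z": 0, "rx": 0, "ry": 0, "rz": 0.2, "claw": -1},
    {"x": 0, "y": 0, "z": 0, "rx": 0, "ry": 0, "rz": 0.29, "claw": -1},
    {"x": 0, "y": 0, "z": 0, "rx": 0, "ry": 0, "rz": 0.38, "claw": -1},
    {"x": 0, "y": 0, "z": 0, "rx": 0, "ry": 0, "rz": 0.47, "claw": -1},
    {"x": 0, "y": 0, "z": 0, "rx": 0, "ry": 0, "rz": 0.56, "claw": -1},
    {"x": 0, "y": 0, "z": 0, "rx": 0, "ry": 0, "rz": 0.65, "claw": -1},
    {"x": 0, "y": 0, "z": 0, "rx": 0, "ry": 0, "rz": 0.74, "claw": -1},
    {"x": 0, "y": 0, "z": 0, "rx": 0, "ry": 0, "rz": 0.83, "claw": -1},
    {"x": 0, "y": 0, "z": 0, "rx": 0, "ry": 0, "rz": 0.91, "claw": -1},
    {"x": 0, "y": 0, "z": 0, "rx": 0, "ry": 0, "rz": 1, "claw": -1},
  ],
)

```text
time: 25.05
tool_pos: [0.5394, 0.3438, 0.147]
tool_rot: [3.139, 0.001, 2.563]
contact_force: [1.9, 4.0, 0.3]
opening: 0.0191
grip_force: 15.0
```

Request:
step_arm(
  steps=[
    {"x": 0, "y": 0, "z": 0, "rx": 0, "ry": 0, "rz": 0.08, "claw": -1},
    {"x": 0, "y": 0, "z": 0, "rx": 0, "ry": 0, "rz": 0.16, "claw": -1},
    {"x": 0, "y": 0, "z": 0, "rx": 0, "ry": 0, "rz": 0.24, "claw": -1},
    {"x": 0, "y": 0, "z": 0, "rx": 0, "ry": 0, "rz": 0.33, "claw": -1},
    {"x": 0, "y": 0, "z": 0, "rx": 0, "ry": 0, "rz": 0.41, "claw": -1},
    {"x": 0, "y": 0, "z": 0, "rx": 0, "ry": 0, "rz": 0.5, "claw": -1},
    {"x": 0, "y": 0, "z": 0, "rx": 0, "ry": 0, "rz": 0.58, "claw": -1},
    {"x": 0, "y": 0, "z": 0, "rx": 0, "ry": 0, "rz": 0.66, "claw": -1},
    {"x": 0, "y": 0, "z": 0, "rx": 0, "ry": 0, "rz": 0.75, "claw": -1},
    {"x": 0, "y": 0, "z": 0, "rx": 0, "ry": 0, "rz": 0.83, "claw": -1},
    {"x": 0, "y": 0, "z": 0, "rx": 0, "ry": 0, "rz": 0.92, "claw": -1},
    {"x": 0, "y": 0, "z": 0, "rx": 0, "ry": 0, "rz": 1, "claw": -1},
  ],
)

```text
time: 26.05
tool_pos: [0.5403, 0.3444, 0.147]
tool_rot: [3.137, -0.002, 1.777]
contact_force: [4.3, 5.5, -1.8]
opening: 0.0187
grip_force: 15.0
```

Request:
step_arm(
  steps=[
    {"x": 0, "y": 0, "z": 0, "rx": 0, "ry": 0, "rz": 0.08, "claw": -1},
    {"x": 0, "y": 0, "z": 0, "rx": 0, "ry": 0, "rz": 0.16, "claw": -1},
    {"x": 0, "y": 0, "z": 0, "rx": 0, "ry": 0, "rz": 0.24, "claw": -1},
    {"x": 0, "y": 0, "z": 0, "rx": 0, "ry": 0, "rz": 0.33, "claw": -1},
    {"x": 0, "y": 0, "z": 0, "rx": 0, "ry": 0, "rz": 0.41, "claw": -1},
    {"x": 0, "y": 0, "z": 0, "rx": 0, "ry": 0, "rz": 0.5, "claw": -1},
    {"x": 0, "y": 0, "z": 0, "rx": 0, "ry": 0, "rz": 0.58, "claw": -1},
    {"x": 0, "y": 0, "z": 0, "rx": 0, "ry": 0, "rz": 0.66, "claw": -1},
    {"x": 0, "y": 0, "z": 0, "rx": 0, "ry": 0, "rz": 0.75, "claw": -1},
    {"x": 0, "y": 0, "z": 0, "rx": 0, "ry": 0, "rz": 0.83, "claw": -1},
    {"x": 0, "y": 0, "z": 0, "rx": 0, "ry": 0, "rz": 0.92, "claw": -1},
    {"x": 0, "y": 0, "z": 0, "rx": 0, "ry": 0, "rz": 1, "claw": -1},
  ],
)

```text
time: 27.05
tool_pos: [0.5413, 0.3441, 0.1471]
tool_rot: [3.138, -0.006, 0.991]
contact_force: [8.1, 4.3, -3.8]
opening: 0.0191
grip_force: 15.0
```

Request:
step_arm(
  steps=[
    {"x": 0, "y": 0, "z": 0, "rx": 0, "ry": 0, "rz": 0.08, "claw": -1},
    {"x": 0, "y": 0, "z": 0, "rx": 0, "ry": 0, "rz": 0.16, "claw": -1},
    {"x": 0, "y": 0, "z": 0, "rx": 0, "ry": 0, "rz": 0.25, "claw": -1},
    {"x": 0, "y": 0, "z": 0, "rx": 0, "ry": 0, "rz": 0.35, "claw": -1},
    {"x": 0, "y": 0, "z": 0, "rx": 0, "ry": 0, "rz": 0.45, "claw": -1},
    {"x": 0, "y": 0, "z": 0, "rx": 0, "ry": 0, "rz": 0.55, "claw": -1},
    {"x": 0, "y": 0, "z": 0, "rx": 0, "ry": 0, "rz": 0.65, "claw": -1},
    {"x": 0, "y": 0, "z": 0, "rx": 0, "ry": 0, "rz": 0.75, "claw": -1},
    {"x": 0, "y": 0, "z": 0, "rx": 0, "ry": 0, "rz": 0.84, "claw": -1},
    {"x": 0, "y": 0, "z": 0, "rx": 0, "ry": 0, "rz": 0.92, "claw": -1},
    {"x": 0, "y": 0, "z": 0, "rx": 0, "ry": 0, "rz": 1, "claw": -1},
    {"x": 0, "y": 0, "z": 0, "rx": 0, "ry": 0, "rz": 1, "claw": -1},
  ],
)

```text
time: 28.05
tool_pos: [0.5419, 0.3433, 0.1471]
tool_rot: [-3.141, -0.007, 0.206]
contact_force: [8.4, 1.0, -2.5]
opening: 0.0192
grip_force: 15.0
```

Request:
step_arm(
  steps=[
    {"x": 0, "y": 0, "z": 0, "rx": 0, "ry": 0, "rz": 0, "claw": 0},
    {"x": 0, "y": 0, "z": 0, "rx": 0, "ry": 0, "rz": 0, "claw": 0},
    {"x": 0, "y": 0, "z": 0, "rx": 0, "ry": 0, "rz": 0, "claw": 0},
    {"x": 0, "y": 0, "z": -0.14, "rx": 0, "ry": 0, "rz": 0, "claw": 0},
    {"x": 0, "y": 0, "z": -0.14, "rx": 0, "ry": 0, "rz": 0, "claw": 0.4},
    {"x": 0, "y": 0, "z": -0.14, "rx": 0, "ry": 0, "rz": 0, "claw": 1},
    {"x": 0, "y": 0, "z": -0.14, "rx": 0, "ry": 0, "rz": 0, "claw": 1},
  ],
)

```text
time: 28.63
tool_pos: [0.5406, 0.3439, 0.2581]
tool_rot: [-3.139, -0.011, 0.21]
contact_force: [0.6, 0.1, 0.8]
opening: 0.061
grip_force: 0.0
```

```bash
cat > front.py <<'E'
from box import *
def front():
    boxes('s2'); q,h,W=grab("scene"); X,Y,Z=W[...,0],W[...,1],W[...,2]
    m=(q.max(-1)<120)&(Z>.057)&(Z<.07)&(abs(Y-.33)<.09)&(X>.37)&(X<.50)
    P=W[m]; print(len(P),rect(P))
    for lo in np.arange(.38,.5,.01):
        s=P[(P[:,0]>=lo)&(P[:,0]<lo+.01)]
        if len(s)>3: print(round(lo+.005,3),len(s),np.percentile(s[:,1],[3,97]).round(4),np.median(s[:,2]).round(4))
E
python3 -c "
from front import *; front()"
```

```text
[ 0.54062412  0.34393328  0.25807118 12.01738037]
scene comp 47 (array([ 0.6237, -0.1604]), array([0.0673, 0.0323]), 42.8) [0.0454 0.0521 0.0608]
scene comp 95 (array([0.5488, 0.0082]), array([0.0518, 0.0492]), 3.4) [0.0454 0.0463 0.0487]
scene comp 65 (array([0.6119, 0.0127]), array([0.0452, 0.0361]), -87.3) [0.0452 0.0464 0.0488]
scene comp 234 (array([0.4291, 0.3279]), array([0.0593, 0.0513]), 8.2) [0.0563 0.0591 0.0619]
top comp 60 (array([0.6319, 0.1332]), array([0.0896, 0.0097]), 3.9) [0.0571 0.0659 0.0711]
top comp 111 (array([ 0.6316, -0.1826]), array([0.0446, 0.035 ]), 0.7) [0.0467 0.0564 0.0631]
top comp 50 (array([ 0.6036, -0.0038]), array([0.043 , 0.0147]), -89.3) [0.0466 0.0488 0.0525]
top comp 108 (array([ 0.5709, -0.1822]), array([0.0474, 0.0359]), 0.7) [0.0541 0.0603 0.0649]
top comp 249 (array([ 0.5419, -0.0075]), array([0.0744, 0.0466]), 3.8) [0.0461 0.0493 0.053 ]
201 (array([0.4285, 0.3241]), array([0.0617, 0.0483]), 7.5)
0.395 4 [0.3328 0.3389] 0.0585
0.405 37 [0.2981 0.3432] 0.06
0.415 33 [0.3002 0.3453] 0.0595
0.425 33 [0.3013 0.3458] 0.0595
0.435 37 [0.3016 0.3486] 0.0593
0.445 36 [0.3034 0.3493] 0.06
0.455 19 [0.3046 0.3424] 0.0608
```

View pics/s2.png

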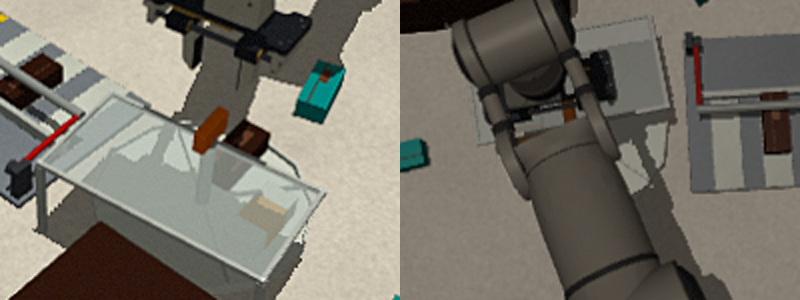

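Run:
```python
from plan import *
g=(.4245,.3235)
plan([(*g,.25,9.5,1,6),(*g,.15,9.5,1,4),(*g,.0365,9.5,1,5)])
```

```text
CALL(10) from [ 0.538  0.343  0.25  12.007]
   6 x {'x': -0.1536, 'y': -0.0066, 'z': 0.0006, 'rz': 0.0557, 'claw': 1}
   4 x {'x': -0.1536, 'y': -0.0066, 'z': 0.134, 'rz': 0.0557, 'claw': 1}
CALL(5) from [0.424 0.324 0.15  9.5  ]
   5 x {'x': 0.0, 'y': 0.0, 'z': 0.1513, 'rz': -0.0, 'claw': 1}
```

Request:
step_arm(
  steps=[
    {"x": -0.1536, "y": -0.0066, "z": 0, "rx": 0, "ry": 0, "rz": 0.056, "claw": 1},
    {"x": -0.1536, "y": -0.0066, "z": 0, "rx": 0, "ry": 0, "rz": 0.056, "claw": 1},
    {"x": -0.1536, "y": -0.0066, "z": 0, "rx": 0, "ry": 0, "rz": 0.056, "claw": 1},
    {"x": -0.1536, "y": -0.0066, "z": 0, "rx": 0, "ry": 0, "rz": 0.056, "claw": 1},
    {"x": -0.1536, "y": -0.0066, "z": 0.05, "rx": 0, "ry": 0, "rz": 0.056, "claw": 1},
    {"x": -0.1536, "y": -0.0066, "z": 0.1, "rx": 0, "ry": 0, "rz": 0.056, "claw": 1},
    {"x": -0.1536, "y": -0.0066, "z": 0.134, "rx": 0, "ry": 0, "rz": 0.056, "claw": 1},
    {"x": -0.1536, "y": -0.0066, "z": 0.134, "rx": 0, "ry": 0, "rz": 0.056, "claw": 1},
    {"x": -0.1536, "y": -0.0066, "z": 0.134, "rx": 0, "ry": 0, "rz": 0.056, "claw": 1},
  ],
)

```text
time: 29.53
tool_pos: [0.4243, 0.3231, 0.1492]
tool_rot: [3.14, 0.005, 0.165]
contact_force: [0.3, -0.1, 0.4]
opening: 0.0916
grip_force: 0.0
```

Request:
step_arm(
  steps=[
    {"x": 0, "y": 0, "z": 0.05, "rx": 0, "ry": 0, "rz": 0, "claw": 1},
    {"x": 0, "y": 0, "z": 0.1, "rx": 0, "ry": 0, "rz": 0, "claw": 1},
    {"x": 0, "y": 0, "z": 0.152, "rx": 0, "ry": 0, "rz": 0, "claw": 1},
    {"x": 0, "y": 0, "z": 0.152, "rx": 0, "ry": 0, "rz": 0, "claw": 1},
    {"x": 0, "y": 0, "z": 0.152, "rx": 0, "ry": 0, "rz": 0, "claw": -1},
    {"x": 0, "y": 0, "z": 0.152, "rx": 0, "ry": 0, "rz": 0, "claw": -1},
    {"x": 0, "y": 0, "z": 0.152, "rx": 0, "ry": 0, "rz": 0, "claw": -1},
    {"x": 0, "y": 0, "z": 0.152, "rx": 0, "ry": 0, "rz": 0, "claw": -1},
    {"x": 0, "y": 0, "z": 0.152, "rx": 0, "ry": 0, "rz": 0, "claw": -1},
    {"x": 0, "y": 0, "z": 0.152, "rx": 0, "ry": 0, "rz": 0, "claw": -1},
    {"x": 0, "y": 0, "z": 0.152, "rx": 0, "ry": 0, "rz": 0, "claw": -1},
    {"x": 0, "y": 0, "z": 0.152, "rx": 0, "ry": 0, "rz": 0, "claw": -1},
  ],
  squeeze=40,
)

```text
time: 30.53
tool_pos: [0.4254, 0.3238, 0.0375]
tool_rot: [-3.141, -0.001, 0.165]
contact_force: [-1.1, 0.1, 5.4]
opening: 0.0482
grip_force: 39.7
```

Run:
```python
from plan import *
a=press(-.107,-.05); s=pose(); print(s); s[2]-=.003
plan([(*s[:2],.15,s[3],-1,4),(*a,.15,3.9,-1,8)],s)
```

```text
[0.42540493 0.32379676 0.03748364 9.47404858]
CALL(12) from [0.425 0.324 0.034 9.474]
   4 x {'x': 0.0, 'y': 0.0, 'z': -0.154, 'rz': -0.0, 'claw': -1}
   8 x {'x': -0.0384, 'y': 0.5721, 'z': -0.154, 'rz': 0.1239, 'claw': -1}
```

Request:
step_arm(
  steps=[
    {"x": 0, "y": 0, "z": -0.04, "rx": 0, "ry": 0, "rz": 0, "claw": -1},
    {"x": 0, "y": 0, "z": -0.09, "rx": 0, "ry": 0, "rz": 0, "claw": -1},
    {"x": 0, "y": 0, "z": -0.154, "rx": 0, "ry": 0, "rz": 0, "claw": -1},
    {"x": 0, "y": 0, "z": -0.154, "rx": 0, "ry": 0, "rz": 0, "claw": -1},
  ],
)

```text
time: 30.87
tool_pos: [0.4279, 0.3254, 0.1588]
tool_rot: [-3.138, -0.01, 0.166]
contact_force: [0.9, 0.6, -1.0]
opening: 0.0475
grip_force: 39.8
```

Request:
step_arm(
  steps=[
    {"x": -0.0384, "y": 0.572, "z": 0, "rx": 0, "ry": 0, "rz": 0.124, "claw": -1},
    {"x": -0.0384, "y": 0.572, "z": 0, "rx": 0, "ry": 0, "rz": 0.124, "claw": -1},
    {"x": -0.0384, "y": 0.572, "z": 0, "rx": 0, "ry": 0, "rz": 0.124, "claw": -1},
    {"x": -0.0384, "y": 0.572, "z": 0, "rx": 0, "ry": 0, "rz": 0.124, "claw": -1},
    {"x": -0.0384, "y": 0.572, "z": 0, "rx": 0, "ry": 0, "rz": 0.124, "claw": -1},
    {"x": -0.0384, "y": 0.572, "z": 0, "rx": 0, "ry": 0, "rz": 0.124, "claw": -1},
    {"x": -0.0384, "y": 0.572, "z": 0, "rx": 0, "ry": 0, "rz": 0.124, "claw": -1},
    {"x": -0.0384, "y": 0.572, "z": 0, "rx": 0, "ry": 0, "rz": 0.124, "claw": -1},
    {"x": -0.0384, "y": 0.572, "z": 0, "rx": 0, "ry": 0, "rz": 0.124, "claw": -1},
    {"x": -0.0384, "y": 0.572, "z": 0, "rx": 0, "ry": 0, "rz": 0.124, "claw": -1},
    {"x": -0.0384, "y": 0.572, "z": 0, "rx": 0, "ry": 0, "rz": 0.124, "claw": -1},
    {"x": -0.0384, "y": 0.572, "z": 0, "rx": 0, "ry": 0, "rz": 0.124, "claw": -1},
  ],
)

```text
time: 31.87
tool_pos: [0.4675, -0.1076, 0.1518]
tool_rot: [3.141, 0.0, 0.063]
contact_force: [-0.6, 0.0, -2.3]
opening: 0.0478
grip_force: 39.8
```

Request:
step_arm(
  steps=[
    {"x": 0, "y": 0, "z": 0.05, "rx": 0, "ry": 0, "rz": 0, "claw": -1},
    {"x": 0, "y": 0, "z": 0.1, "rx": 0, "ry": 0, "rz": 0, "claw": -1},
    {"x": 0, "y": 0, "z": 0.13, "rx": 0, "ry": 0, "rz": 0, "claw": -1},
    {"x": 0, "y": 0, "z": 0.14, "rx": 0, "ry": 0, "rz": 0, "claw": -1},
    {"x": 0, "y": 0, "z": 0.14, "rx": 0, "ry": 0, "rz": 0, "claw": -1},
  ],
)

```text
time: 32.28
tool_pos: [0.4659, -0.1027, 0.0456]
tool_rot: [-3.139, 0.004, 0.069]
contact_force: [0.2, -0.1, -1.3]
opening: 0.0476
grip_force: 39.8
```

```bash
python3 -c "
from inpress import *; inpress(.05)"
```

```text
32.28 [ 0.46592467 -0.10273565  0.04555174] [-3.13924204  0.00429625  0.06876795] [ 0.2 -0.1 -1.3] 0.04762805725702747
tcp press -0.10862287846234404 -0.04845985035400985
scene 96 c,size,ang(press) (array([-0.0692, -0.046 ]), array([0.0866, 0.0779]), -88.8) x [-0.1078 -0.0304] z [0.0691 0.0738 0.0936]
    -0.099 [-0.0874 -0.0041] 0.081
    -0.079 [-0.0687 -0.0237] 0.0698
    -0.059 [-0.0532 -0.0249] 0.0695
    -0.039 [-0.0668 -0.0318] 0.0703
top 33 c,size,ang(press) (array([-0.0007,  0.0299]), array([0.0303, 0.0303]), -47.7) x [-0.0204  0.0119] z [0.0504 0.0518 0.0554]
    -0.011 [0.0196 0.0451] 0.0516
    0.009 [0.0173 0.0477] 0.0522
```

Request:
step_arm(
  steps=[
    {"x": 0, "y": 0, "z": 0.015, "rx": 0, "ry": 0, "rz": 0, "claw": -1},
    {"x": 0, "y": 0, "z": 0.028, "rx": 0, "ry": 0, "rz": 0, "claw": -1},
    {"x": 0, "y": 0, "z": 0.028, "rx": 0, "ry": 0, "rz": 0, "claw": -1},
    {"x": 0.02, "y": 0, "z": 0.028, "rx": 0, "ry": 0, "rz": 0, "claw": -1},
    {"x": 0.04, "y": 0, "z": 0.028, "rx": 0, "ry": 0, "rz": 0, "claw": -1},
    {"x": 0.06, "y": 0, "z": 0.028, "rx": 0, "ry": 0, "rz": 0, "claw": -1},
    {"x": 0.08, "y": 0, "z": 0.028, "rx": 0, "ry": 0, "rz": 0, "claw": -1},
    {"x": 0.09, "y": 0, "z": 0.028, "rx": 0, "ry": 0, "rz": 0, "claw": -1},
  ],
)

```text
time: 33.05
tool_pos: [0.537, -0.0997, 0.0274]
tool_rot: [3.141, -0.003, 0.068]
contact_force: [-0.5, -0.6, -1.3]
opening: 0.0477
grip_force: 39.8
```

Request:
step_arm(
  steps=[
    {"x": 0.005, "y": 0, "z": 0, "rx": 0, "ry": 0, "rz": 0, "claw": -1},
    {"x": 0.01, "y": 0, "z": 0, "rx": 0, "ry": 0, "rz": 0, "claw": -1},
    {"x": 0.015, "y": 0, "z": 0, "rx": 0, "ry": 0, "rz": 0, "claw": -1},
    {"x": 0.019, "y": 0, "z": 0.002, "rx": 0, "ry": 0, "rz": 0, "claw": -1},
    {"x": 0.019, "y": 0, "z": 0.002, "rx": 0, "ry": 0, "rz": 0, "claw": -1},
  ],
)

```text
time: 33.47
tool_pos: [0.5443, -0.0987, 0.0237]
tool_rot: [-3.14, 0.01, 0.068]
contact_force: [-11.3, -4.4, 0.6]
opening: 0.0475
grip_force: 40.0
```

Request:
step_arm(
  steps=[
    {"x": 0.005, "y": 0, "z": 0, "rx": 0, "ry": 0, "rz": 0, "claw": -1},
    {"x": 0.005, "y": 0, "z": 0, "rx": 0, "ry": 0, "rz": 0, "claw": -1},
    {"x": -0.003, "y": 0, "z": 0, "rx": 0, "ry": 0, "rz": 0, "claw": -1},
    {"x": -0.003, "y": 0, "z": 0, "rx": 0, "ry": 0, "rz": 0, "claw": 0.4},
    {"x": -0.003, "y": 0, "z": 0, "rx": 0, "ry": 0, "rz": 0, "claw": 0.4},
    {"x": -0.003, "y": 0, "z": 0, "rx": 0, "ry": 0, "rz": 0, "claw": 0.4},
    {"x": -0.003, "y": 0, "z": -0.05, "rx": 0, "ry": 0, "rz": 0, "claw": 0.4},
    {"x": -0.003, "y": 0, "z": -0.1, "rx": 0, "ry": 0, "rz": 0, "claw": 0.4},
    {"x": -0.06, "y": 0, "z": -0.2, "rx": 0, "ry": 0, "rz": 0, "claw": 0.4},
    {"x": -0.06, "y": 0, "z": -0.2, "rx": 0, "ry": 0, "rz": 0, "claw": 0.4},
    {"x": -0.06, "y": 0, "z": -0.2, "rx": 0, "ry": 0, "rz": 0, "claw": 0.4},
    {"x": -0.06, "y": 0, "z": -0.2, "rx": 0, "ry": 0, "rz": 0, "claw": 0.4},
  ],
)

```text
time: 34.47
tool_pos: [0.5051, -0.1021, 0.1778]
tool_rot: [3.139, -0.006, 0.068]
contact_force: [0.7, -0.1, 0.9]
opening: 0.0645
grip_force: 0.0
```

```bash
python3 -c "
from inpress import *; from wedge import *; inpress(.035,.06); wedge(); from bar import *; bar('b6')
g=press(.05-.066,-.145); print(g); plan([(*g,.2,3.9,.3,8),(*g,.024,3.9,.3,6)])" | cut -c1-260
```

```text
34.47 [ 0.50510725 -0.10208019  0.17778959] [ 3.13913828 -0.00604958  0.06775455] [ 0.7 -0.1  0.9] 0.06446752380996847
tcp press -0.06948645979412951 -0.05047092276583263
scene 148 c,size,ang(press) (array([-0.0304, -0.0492]), array([0.0579, 0.0547]), -3.4) x [-0.0575 -0.0055] z [0.0418 0.045  0.0489]
    -0.051 [-0.0736 -0.0241] 0.0446
    -0.031 [-0.0706 -0.0246] 0.0453
    -0.011 [-0.0695 -0.0267] 0.0453
scene 117 c,size,ang(press) (array([ 0.033 , -0.0504]), array([0.0552, 0.0379]), 86.4) x [0.0156 0.0515] z [0.0417 0.0451 0.0495]
    0.024 [-0.072  -0.0231] 0.0451
    0.044 [-0.0743 -0.0251] 0.0451
scene 159 c,size,ang(press) (array([-0.0325,  0.0401]), array([0.0551, 0.0528]), 0.2) x [-0.058  -0.0057] z [0.0418 0.0454 0.049 ]
    -0.05 [0.0201 0.0653] 0.0453
    -0.03 [0.0188 0.0661] 0.0451
    -0.01 [0.0209 0.0613] 0.0461
scene 134 c,size,ang(press) (array([0.0334, 0.0423]), array([0.0533, 0.0393]), -86.5) x [0.0151 0.0518] z [0.0408 0.0447 0.0487]
    0.023 [0.0185 0.0669] 0.045
    0.043 [0.0197 0.0653] 0.0446
top 56 c,size,ang(press) (array([0.0386, 0.0399]), array([0.0435,
[... 642 characters left out ...]
), np.float64(0.0586)), (np.float64(-0.0132), np.float64(0.057)), (np.float64(-0.0072), np.float64(0.0592)), (np.float64(-0.0012), np.float64(0.058)), (np.float64(0.0048), np.float64(0.0578)), (np.
top 7 press x range [0.1229 0.1306] noseend y [-0.158 -0.147]
[]
34.67 [ 0.5039 -0.1014  0.1733] [-3.14e+00  2.00e-03  6.80e-02] 0.06439283737115994 [-0.1 -0.5  0. ]
scene 456 bar z pct [0.031  0.0641 0.0734]
top 253 bar z pct [0.0472 0.0726 0.0786]
[ 0.56489927 -0.19275247]
CALL(8) from [ 0.504 -0.101  0.173  3.907]
   8 x {'x': 0.0729, 'y': 0.1271, 'z': -0.0357, 'rz': 0.0002, 'claw': 0.3}
CALL(6) from [ 0.565 -0.193  0.2    3.9  ]
   6 x {'x': 0.0, 'y': 0.0, 'z': 0.2347, 'rz': -0.0, 'claw': 0.3}
```

Request:
step_arm(
  steps=[
    {"x": 0.072, "y": 0.127, "z": 0, "rx": 0, "ry": 0, "rz": 0, "claw": 0.3},
    {"x": 0.072, "y": 0.127, "z": 0, "rx": 0, "ry": 0, "rz": 0, "claw": 0.3},
    {"x": 0.072, "y": 0.127, "z": 0, "rx": 0, "ry": 0, "rz": 0, "claw": 0.3},
    {"x": 0.072, "y": 0.127, "z": 0, "rx": 0, "ry": 0, "rz": 0, "claw": 0.3},
    {"x": 0.072, "y": 0.127, "z": 0, "rx": 0, "ry": 0, "rz": 0, "claw": 0.3},
    {"x": 0.072, "y": 0.127, "z": 0, "rx": 0, "ry": 0, "rz": 0, "claw": 0.3},
  ],
)

```text
time: 35.27
tool_pos: [0.5637, -0.1923, 0.1734]
tool_rot: [-3.14, 0.002, 0.068]
contact_force: [-0.1, -0.3, 0.4]
opening: 0.0597
grip_force: 0.0
```

```bash
python3 -c "
from plan import *
g=press(.05-.066,-.145); print(pose()); plan([(*g,.024,3.9,.3,6)])"
```

```text
[ 0.56373902 -0.19234573  0.17344887  3.89104828]
CALL(6) from [ 0.564 -0.192  0.173  3.891]
   6 x {'x': 0.0015, 'y': 0.0006, 'z': 0.1993, 'rz': -0.0002, 'claw': 0.3}
```

Request:
step_arm(
  steps=[
    {"x": 0, "y": 0, "z": 0.05, "rx": 0, "ry": 0, "rz": 0, "claw": 0.3},
    {"x": 0, "y": 0, "z": 0.1, "rx": 0, "ry": 0, "rz": 0, "claw": 0.3},
    {"x": 0, "y": 0, "z": 0.15, "rx": 0, "ry": 0, "rz": 0, "claw": 0.3},
    {"x": 0, "y": 0, "z": 0.198, "rx": 0, "ry": 0, "rz": 0, "claw": 0.3},
    {"x": 0, "y": 0, "z": 0.198, "rx": 0, "ry": 0, "rz": 0, "claw": 0.3},
    {"x": 0, "y": 0, "z": 0.198, "rx": 0, "ry": 0, "rz": 0, "claw": -1},
    {"x": 0, "y": 0, "z": 0.198, "rx": 0, "ry": 0, "rz": 0, "claw": -1},
    {"x": 0, "y": 0, "z": 0.198, "rx": 0, "ry": 0, "rz": 0, "claw": -1},
    {"x": 0, "y": 0, "z": 0.198, "rx": 0, "ry": 0, "rz": 0, "claw": -1},
    {"x": 0, "y": 0, "z": 0.198, "rx": 0, "ry": 0, "rz": 0, "claw": -1},
  ],
  squeeze=50,
)

```text
time: 36.1
tool_pos: [0.5656, -0.1921, 0.0291]
tool_rot: [-3.141, -0.004, 0.068]
contact_force: [-0.9, 5.1, 6.3]
opening: 0.0357
grip_force: 49.8
```

Request:
step_arm(
  steps=[
    {"x": -0.01, "y": 0, "z": 0, "rx": 0, "ry": 0, "rz": 0, "claw": -1},
    {"x": -0.03, "y": 0, "z": 0, "rx": 0, "ry": 0, "rz": 0, "claw": -1},
    {"x": -0.05, "y": 0, "z": 0, "rx": 0, "ry": 0, "rz": 0, "claw": -1},
    {"x": -0.07, "y": 0, "z": 0, "rx": 0, "ry": 0, "rz": 0, "claw": -1},
    {"x": -0.09, "y": 0, "z": 0, "rx": 0, "ry": 0, "rz": 0, "claw": -1},
    {"x": -0.11, "y": 0, "z": 0, "rx": 0, "ry": 0, "rz": 0, "claw": -1},
    {"x": -0.13, "y": 0, "z": 0, "rx": 0, "ry": 0, "rz": 0, "claw": -1},
    {"x": -0.15, "y": 0, "z": 0, "rx": 0, "ry": 0, "rz": 0, "claw": -1},
    {"x": -0.17, "y": 0, "z": 0, "rx": 0, "ry": 0, "rz": 0, "claw": -1},
    {"x": -0.19, "y": 0, "z": 0, "rx": 0, "ry": 0, "rz": 0, "claw": -1},
    {"x": -0.19, "y": 0, "z": 0, "rx": 0, "ry": 0, "rz": 0, "claw": -1},
  ],
)

```text
time: 37.02
tool_pos: [0.4218, -0.2038, 0.0288]
tool_rot: [3.139, -0.003, 0.067]
contact_force: [-7.0, -0.4, 13.0]
opening: 0.0357
grip_force: 49.8
```

Run:
```python
from bar import *; from wedge import *
bar('b7'); wedge()
s=pose(); a=off((.491,-.406),-17.5,-.066); print(s,a)
plan([(*s[:2],.11,s[3],-1,4),(*a,.11,-17.5,-1,7),(*a,.027,-17.5,-1,4)],s)
```

```text
37.02 [ 0.4218 -0.2038  0.0288] [ 3.139e+00 -3.000e-03  6.700e-02] 0.03571514983730212 [-7.  -0.4 13. ]
scene 405 bar z pct [0.0326 0.0543 0.0619]
top 371 bar z pct [0.046  0.0587 0.0664]
37.1167 [ 0.42215597 -0.20374354  0.02887419] [ 3.13915461e+00 -1.64262041e-03  6.76278107e-02] [-7.7717001  -2.50532127 14.03628415] 0.035630626284968936
scene 409 press x range [-0.1667  0.0614] noseend y [-0.174 -0.171]
[(np.float64(-0.1566), np.float64(0.0581)), (np.float64(-0.1506), np.float64(0.0598)), (np.float64(-0.1446), np.float64(0.0603)), (np.float64(-0.1386), np.float64(0.0589)), (np.float64(-0.1326), np.float64(0.0596)), (np.float64(-0.1266), np.float64(0.1071)), (np.float64(-0.1206), np.float64(0.0565)), (np.float64(-0.1146), np.float64(0.0574)), (np.float64(-0.1086), np.float64(0.0556)), (np.float64(-0.1026), np.float64(0.0587)), (np.float64(-0.0966), np.float64(0.0562)), (np.float64(-0.0906), np.float64(0.0582)), (np.float64(-0.0846), np.float64(0.0581)), (np.float64(-0.0786), np.float64(0.0524)), (np.float64(-0.0726), np.float64(0.0488)), (np.float64(-0.0666), np.float64(0.047)), (
[... 628 characters left out ...]
64(-0.057), np.float64(0.0431)), (np.float64(-0.051), np.float64(0.0381)), (np.float64(-0.045), np.float64(0.0357)), (np.float64(-0.039), np.float64(0.0319)), (np.float64(-0.033), np.float64(0.0314)), (np.float64(-0.027), np.float64(0.0277)), (np.float64(-0.021), np.float64(0.0242)), (np.float64(-0.015), np.float64(0.0227))]
[ 0.42231463 -0.20374034  0.02886221  3.89913426] [ 0.42805468 -0.38615342]
CALL(11) from [ 0.422 -0.204  0.029  3.899]
   4 x {'x': 0.0, 'y': 0.0, 'z': -0.1082, 'rz': -0.0, 'claw': -1}
   7 x {'x': -0.0089, 'y': 0.2432, 'z': -0.1082, 'rz': 0.4755, 'claw': -1}
CALL(4) from [  0.428  -0.386   0.11  -17.5  ]
   4 x {'x': 0.0, 'y': -0.0, 'z': 0.1107, 'rz': -0.0, 'claw': -1}
```

View pics/b7.png

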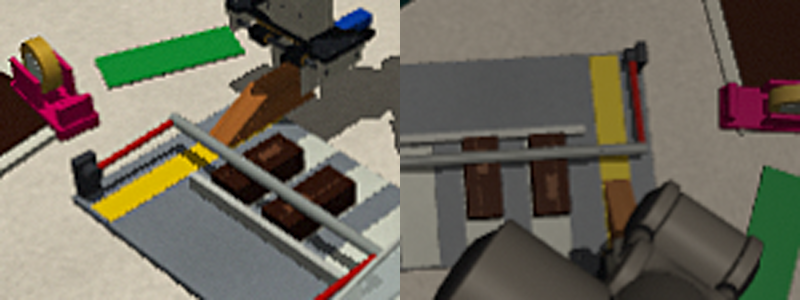

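Request:
step_arm(
  steps=[
    {"x": 0, "y": 0, "z": -0.04, "rx": 0, "ry": 0, "rz": 0, "claw": -1},
    {"x": -0.01, "y": 0, "z": -0.08, "rx": 0, "ry": 0, "rz": 0, "claw": -1},
    {"x": -0.01, "y": 0, "z": -0.112, "rx": 0, "ry": 0, "rz": 0, "claw": -1},
    {"x": -0.009, "y": 0.243, "z": -0.112, "rx": 0, "ry": 0, "rz": 0.476, "claw": -1},
    {"x": -0.009, "y": 0.243, "z": -0.112, "rx": 0, "ry": 0, "rz": 0.476, "claw": -1},
    {"x": -0.009, "y": 0.243, "z": -0.112, "rx": 0, "ry": 0, "rz": 0.476, "claw": -1},
    {"x": -0.009, "y": 0.243, "z": -0.112, "rx": 0, "ry": 0, "rz": 0.476, "claw": -1},
    {"x": -0.009, "y": 0.243, "z": -0.112, "rx": 0, "ry": 0, "rz": 0.476, "claw": -1},
    {"x": -0.009, "y": 0.243, "z": -0.112, "rx": 0, "ry": 0, "rz": 0.476, "claw": -1},
    {"x": -0.009, "y": 0.243, "z": -0.112, "rx": 0, "ry": 0, "rz": 0.476, "claw": -1},
  ],
)

```text
time: 38.05
tool_pos: [0.4276, -0.3856, 0.111]
tool_rot: [3.141, -0.001, -0.308]
contact_force: [0.7, 0.7, -1.7]
opening: 0.0361
grip_force: 49.8
```

Run:
```python
from plan import *
print(pose())
for n in("scene","top"):
    q,h,W=grab(n); X,Y,Z=W[...,0],W[...,1],W[...,2]
    m=col(h,(5,80,60),(20,220,255))&(abs(Y+.40)<.07)&(X>.38)&(X<.62)&(Z>.07)&(Z<.17)
    P=W[m]; print(n,len(P))
    if len(P)>20: print(rect(P),'nose',P[P[:,0]>np.percentile(P[:,0],97)].mean(0).round(4))
```

```text
[  0.42763262  -0.38560602   0.11096226 -17.62040792]
scene 359
(array([ 0.4934, -0.4008]), array([0.1597, 0.0473]), -20.2) nose [ 0.5665 -0.4187  0.1003]
top 168
(array([ 0.5342, -0.4168]), array([0.0676, 0.0364]), -16.6) nose [ 0.5663 -0.4178  0.0978]
```

Request:
step_arm(
  steps=[
    {"x": 0, "y": 0, "z": 0.05, "rx": 0, "ry": 0, "rz": 0, "claw": -1},
    {"x": 0, "y": 0, "z": 0.09, "rx": 0, "ry": 0, "rz": 0, "claw": -1},
    {"x": 0, "y": 0, "z": 0.11, "rx": 0, "ry": 0, "rz": 0, "claw": -1},
    {"x": 0, "y": 0, "z": 0.117, "rx": 0, "ry": 0, "rz": 0, "claw": -1},
    {"x": 0, "y": 0, "z": 0.117, "rx": 0, "ry": 0, "rz": 0, "claw": -1},
    {"x": 0, "y": 0, "z": 0.117, "rx": 0, "ry": 0, "rz": 0, "claw": 0.3},
    {"x": 0, "y": 0, "z": 0.117, "rx": 0, "ry": 0, "rz": 0, "claw": 0.3},
    {"x": 0, "y": 0, "z": 0.117, "rx": 0, "ry": 0, "rz": 0, "claw": 0.3},
    {"x": 0, "y": 0, "z": 0.06, "rx": 0, "ry": 0, "rz": 0, "claw": 0.3},
    {"x": 0, "y": 0, "z": -0.1, "rx": 0, "ry": 0, "rz": 0, "claw": 0.3},
    {"x": 0, "y": 0, "z": -0.15, "rx": 0, "ry": 0, "rz": 0, "claw": 0.3},
    {"x": 0, "y": 0, "z": -0.15, "rx": 0, "ry": 0, "rz": 0, "claw": 0.3},
  ],
)

```text
time: 39.15
tool_pos: [0.4277, -0.3845, 0.1913]
tool_rot: [-3.141, -0.0, -0.306]
contact_force: [1.2, -0.3, 0.5]
opening: 0.0596
grip_force: 0.0
```

Request:
step_arm(
  steps=[
    {"x": 0, "y": -0.2, "z": -0.1, "rx": 0, "ry": 0, "rz": 0, "claw": 0.3},
    {"x": 0, "y": -0.2, "z": -0.1, "rx": 0, "ry": 0, "rz": 0, "claw": 0.3},
    {"x": 0, "y": -0.2, "z": -0.1, "rx": 0, "ry": 0, "rz": 0, "claw": 0.3},
    {"x": 0, "y": -0.2, "z": -0.1, "rx": 0, "ry": 0, "rz": 0, "claw": 0.3},
    {"x": 0, "y": -0.2, "z": -0.1, "rx": 0, "ry": 0, "rz": 0, "claw": 0.3},
    {"x": 0, "y": -0.2, "z": -0.1, "rx": 0, "ry": 0, "rz": 0, "claw": 0.3},
  ],
)

```text
time: 39.65
tool_pos: [0.474, -0.2404, 0.2659]
tool_rot: [3.141, -0.003, -0.302]
contact_force: [1.1, 0.1, -1.9]
opening: 0.0596
grip_force: 0.0
```

Run:
```python
from bar import *; from inpress import *
bar('b8'); inpress(.035,.06)
for n in("scene","top"):
    q,h,W=grab(n); X,Y,Z=W[...,0],W[...,1],W[...,2]
    m=col(h,(5,80,60),(20,220,255))&(abs(Y+.40)<.07)&(X>.38)&(X<.62)&(Z>.008)&(Z<.1)
    P=W[m]; print(n,len(P),rect(P),np.percentile(P[:,2],98))
```

```text
39.65 [ 0.474  -0.2404  0.2659] [ 3.141e+00 -3.000e-03 -3.020e-01] 0.059570053700489414 [ 1.1  0.1 -1.9]
scene 390 bar z pct [0.0339 0.0548 0.062 ]
top 362 bar z pct [0.0459 0.0591 0.0665]
39.75 [ 0.47271043 -0.24217943  0.26387751] [ 3.14126401e+00  3.81429669e-04 -3.05450246e-01] [ 0.9 -0.6 -0.3] 0.05916899486585584
tcp press -0.11133714867244457 -0.1880422554879325
scene 179 c,size,ang(press) (array([-0.0279, -0.0473]), array([0.0664, 0.0533]), -1.6) x [-0.0587  0.002 ] z [0.0421 0.0455 0.0484]
    -0.052 [-0.0717 -0.0246] 0.0451
    -0.032 [-0.0729 -0.0233] 0.0457
    -0.012 [-0.0736 -0.0249] 0.0451
    0.008 [-0.0634 -0.0293] 0.0461
scene 91 c,size,ang(press) (array([ 0.0379, -0.0492]), array([0.0503, 0.0291]), 83.2) x [0.0235 0.052 ] z [0.0417 0.0451 0.0485]
    0.033 [-0.0723 -0.0262] 0.0451
    0.053 [-0.0693 -0.0256] 0.0451
scene 196 c,size,ang(press) (array([-0.0284,  0.0406]), array([0.0636, 0.0536]), -4.8) x [-0.0578  0.0016] z [0.0413 0.0456 0.0487]
    -0.05 [0.019  0.0653] 0.0449
    -0.03 [0.0182 0.0648] 0.0459
    -0.01 [0.0198 0.0638] 0.0456
    0.01 [0.0265 0.0597]
[... 604 characters left out ...]
e,ang(press) (array([-0.0255,  0.0396]), array([0.072 , 0.0477]), 0.4) x [-0.0604  0.0101] z [0.0456 0.0489 0.0543]
    -0.051 [0.0177 0.0605] 0.0488
    -0.031 [0.0169 0.063 ] 0.0486
    -0.011 [0.0189 0.0613] 0.0499
    0.009 [0.0171 0.0625] 0.0493
top 235 c,size,ang(press) (array([-0.026 , -0.0508]), array([0.0733, 0.048 ]), -0.6) x [-0.062   0.0097] z [0.0453 0.0491 0.0543]
    -0.053 [-0.0717 -0.0286] 0.0487
    -0.033 [-0.073 -0.027] 0.0491
    -0.013 [-0.0718 -0.0278] 0.0493
    0.007 [-0.0728 -0.0293] 0.0497
scene 483 (array([ 0.4937, -0.3996]), array([0.1603, 0.0511]), -19.7) 0.054961658973179714
top 75 (array([ 0.4858, -0.4083]), array([0.0911, 0.0329]), -27.7) 0.058480371933775234
```

View pics/b8.png

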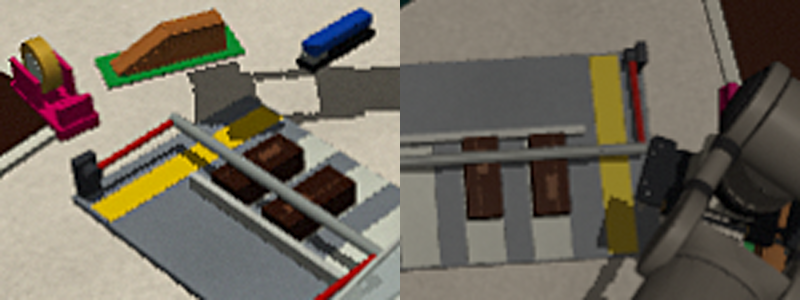

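The boxes are home under the bar, and the wedge lies upright on its green rest. The arm is clear, so I'm handing in.

```bash
python3 -c "
from cell import robot
print(robot.hand_in())"
```

```text
the job is handed in; nothing more can be done
None
```

The job is handed in: both brown boxes present lie home under the bar, the wedge is back upright on its green rest, and the white box is still in the stand; the hand-in gave no verdict.

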